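# Put the two knives to soak in the rinse tray

### The arm

A 6-joint arm with a two-finger parallel gripper is mounted at the origin on the work surface. World frame = base frame: x ahead of the robot, y to its left, z up, the work surface at z = 0. Lengths are in m, angles in rad, forces in N, time in s.
With the tool pointing down it reaches from about 0.3 to 0.775 m from the base axis. Payload 14.6 kg.
Tool frame: the origin (TCP) lies between the finger pads; the fingertips stand 8 mm ahead of it and the grasp point (between the pads) lies 11 mm behind it; z points along the fingers, y is the direction in which the jaws open and shut (so a half turn about z gives the same grasp; the last joint's range is limited). The gripper opens to 94 mm and grips with 3 to 60 N. Pads are 16 mm wide; open, the fingers measure 119 mm over their backs; the gripper's body (75 mm by 177 mm) begins 78 mm behind the grasp point.
Start: joints at [-1.267, 0.3, 1.521, -0, 1.321, -0.067], TCP at [0.199, -0.513, 0.213] pointing down, gripper open.
Joint ranges: [-3.03, 3.03], [-0.79, 2.21], [0.23, 2.52], [-1.04, 4.18], [0, 3.07], [-2.55, 2.55]. Speed limits (rad/s): [2.22, 2.22, 2.57, 3.14, 3.14, 3.14].

### API

Orientations are given as [roll, pitch, yaw] about the fixed x, y, z axes, in that order (R = Rz(yaw) Ry(pitch) Rx(roll)).
In Python, from station import ctrl, viewer, workorder gives the robot as it stands.
- The arm moves only by the tool play_rows, never from a script. Its argument "commands" is a list of rows, each an object of numbers: "dx", "dy", "dz": the shift along the tool's x, y, z in m; "ax", "ay", "az": the turn, a rotation vector about the tool's x, y, z in degrees. In form: [{"dx": .., "dy": .., "dz": .., "ax": .., "ay": .., "az": ..}, ...]. A call has exactly 5 rows; each row shifts and turns the pose as measured when the row begins, along the tool's axes as they then stand; what a row does not reach is not made up. A row lasts 1/12 s, in which the tool goes at most 41.7 mm and 7.16 degrees, less where a joint would pass 70% of its speed; a pose out of reach is approached as far as the arm can. A call with a gripper value outside its range is refused whole. "claw" is the opening, from 0 (shut) to 1 (fully open), set as the call begins (left out, the last holds). The fingers move at their own pace and stop on an object; "squeeze" is the grip in N (left out, the last holds). Time passes only in rows, so rows that do not move let the fingers close, or fill a call up. It gives the time, the measured TCP pose, the force and the opening at its end, in the units of the state.
- ctrl.get_obs(): the state, without advancing time (a new reading comes with each control period).
- viewer.camera(name): name is "scene" or "top"; returns the picture (480x640x3 uint8, red, green, blue); there is no depth.
- viewer.camera_model(name): a dict with "K" (3x3 intrinsics, pixels), "dist_coeffs" ([k1, k2, p1, p2, k3] as OpenCV has them; the pictures are not rectified), "pose" (4x4, takes a point from camera to world coordinates). Camera axes: x right, y down, z forward; pixel columns grow to the right and rows downward; lengths in m; the calibration is good to about 2 mm. A picture is of the moment at which its call begins. camera_model takes no time and is no camera call.
- workorder.hand_in(): hands the job in, once; it reports no verdict.
The state is a dict: "time_s": time; "qpos": joint angles; "joint_vel": joint speeds; "tau": joint torques, N m; "ee_pos": TCP position; "eef_rot": TCP orientation; "force": force on the tool from outside, world axes, zero at the start; "moment": the same for the moment, N m; "grip_width": finger opening in m.
Only numpy, scipy, OpenCV 4.12 (cv2) and the standard library are available. Lean on these libraries where they do the work, as an engineer would, in place of code of your own. Each camera call takes 0.05 s, during which the arm holds its last target. There are 200 camera calls.

### The job

Lift the wide filling knife and the narrow palette knife off their hooks under the light bar and stand each one, blade down, in the compartment of the grey rinse tray that fits it: the wide knife in the wide compartment, the narrow knife in the narrow one. Lower them right down to the floor of the tray rather than dropping them in, and let go. Leave the roller hanging on its hook and do not disturb the bottles, jars, mug and other things around.

Things in the scene. Friction and masses are not known exactly. Their poses are not given: they have to be found in the camera images.
- rack: fixed steel hanging rack. Origin on the table before it; x points from its open side (hook tips) to its posts, yaw 1.05 to 1.35; z up. Three hooks side by side at y=-90, 0, +90 mm hold the two knives and the roller in any order. Posts 16 mm square at x=90, y=-140 and 140, with feet 30 wide, x=5 to 155; crossbar of radius 6 at x=90, z=340
- hook_mid (a point): resting place on the middle hook (rack x=40, y=0, z=340); axes as the rack's. Each hook: level 6 mm rod from the crossbar (x=+50 from here) towards the open side to x=-9, then rising 8 mm; tip ends at x=-20, top z=+11. Eyes hang at x=-4 to +12, so lift an eye 10 to 25 mm (18 best), then pull it 50 mm or more to -x
- light_bar (a point): middle of the underside of the rack's light bar (rack x=53, y=0, z=423); bar 36 deep (x), 300 long (y), 20 thick. Bar and hook tips stop a hand coming straight down: come from the open side (-x), tool tilted 33 to 45 degrees, fingers pointing down and to the rack's +x, low on the handle
- tray: fixed grey rinse tray, origin centre of its underside; x thickness, y length, yaw 0.5 to 1.0. 168 long, 30 thick (60 at the feet, 5 high), 110 high on a solid base of 50. Two upright compartments open at the top, both 20 in x and 60 deep: the wide one 84 long (y=-79 to +5), the narrow one 44 long (y=+35 to +79)
- slot_wide (a point): centre of the wide compartment's floor (tray y=-37, z=50); axes as the tray's; its mouth is 60 mm above
- slot_narrow (a point): centre of the narrow compartment's floor (tray y=+57, z=50); axes as the tray's; its mouth is 60 mm above
- wide_knife: wide filling knife, 0.09 to 0.18 kg, on one of the hooks. Origin: centre of the hook's rod while it hangs, just under the inner top of its wire eye. z points up along the knife, y across its width, x through its thickness, as the rack's. Eye: opening 20 wide (y), z=+3 to -30; outside 36 wide, top z=+13. Steel blade 3 thick, widening to 62, z=-163 to -240
- wide_handle (a point): middle of the wide knife's handle (knife z=-92; axes as the knife's): straight wood, 22 wide (y), 12 thick (x), 120 long (z)
- wide_tip (a point): middle of the wide knife's lower blade edge (knife z=-240; axes as the knife's)
- narrow_knife: narrow palette knife, 0.08 to 0.15 kg, on one of the hooks. Origin, axes and eye as the wide knife's. Steel blade 3 thick and 24 wide throughout, z=-163 to -240
- narrow_handle (a point): middle of the narrow knife's handle (knife z=-92; axes as the knife's): straight wood, 22 wide (y), 12 thick (x), 120 long (z)
- narrow_tip (a point): middle of the narrow knife's lower blade edge (knife z=-240; axes as the knife's)
- roller: paint roller on the remaining hook, to be left hanging. Origin, axes, eye and handle as the knives'. Black roller 56 wide (y), radius 17, its lowest point at z=-225; wire frame reaches y=+37
- water_bottle: clear plastic bottle, radius 27, height 170, standing on the table between the rack and the tray; sizes in mm; loose, not to be disturbed; origin centre of its underside
- brush_mug: white mug, radius 36, height 90, with three brushes fixed in it reaching up to 195 mm, standing beside the tray, on its own +x side; mug ear at its +y; sizes in mm; loose, not to be disturbed; origin centre of its underside
- jar_tall: paint jar, radius 30, height 70, standing under the hanging tools; sizes in mm; loose, not to be disturbed; origin centre of its underside
- jar_low: paint jar, radius 28, height 50, standing on the open side of the hanging tools; sizes in mm; loose, not to be disturbed; origin centre of its underside
- tape: roll of paper tape lying flat, outer radius 45, height 24, beside the tray, on its own -x side; sizes in mm; loose, not to be disturbed; origin centre of its underside
Things that resemble listed ones, but are neither listed nor needed, are in the scene too. Leave any red look-alike of the tray alone. What is shaped like the narrow_knife but blue or red is not meant.

How it is judged:
By the outcome, as a careful person would: the job done as asked, in the order asked, and still so for the second after the job is handed in, with the robot touching nothing.
It also fails if it takes over 61 s, if anything falls off the work surface, if the arm or the gripper's body presses on something with over 40 N, if the wrist force passes 120 N, or if a joint passes its speed limit or range.

## Working session

There is one attempt and no reset: what is moved stays moved. The work goes in short steps, Python scripts to look and compute and a tool call to move; the robot and the scene stay as the last step left them, time stands still between calls to the robot, and variables do not carry over. Pictures are saved under pics/ and viewed, about 8 in all and at most 12, crops included, and the job is handed in when it is done.

Besides the shell and the picture viewer there is one more tool, called after "Request:" as a command line: name --argument value ..., lists and objects as JSON in quotes. play_rows: Moves the arm, as the interface text tells. Its arguments: {"type":"object","properties":{"commands":{"type":"array","items":{"type":"object","properties":{"dx":{"type":"number"},"dy":{"type":"number"},"dz":{"type":"number"},"ax":{"type":"number"},"ay":{"type":"number"},"az":{"type":"number"}}}},"claw":{"type":"number"},"squeeze":{"type":"number"}},"required":["commands"]}

```bash
ls; mkdir -p pics
python3 - <<'E'
from station import ctrl, viewer
import cv2, numpy as np
for n in("scene","top"):
    cv2.imwrite(f"pics/{n}0.png",viewer.camera(n)[:,:,::-1])
    m=viewer.camera_model(n); print(n,np.round(m["K"],1).tolist(),m["dist_coeffs"],np.round(m["pose"],3).tolist())
print(ctrl.get_obs())
E
```

```text
pics
scene [[624.2, 0.0, 312.6], [0.0, 624.2, 242.0], [0.0, 0.0, 1.0]] [-0.0574839  0.         0.         0.         0.       ] [[0.769, 0.385, -0.511, 1.164], [0.64, -0.453, 0.621, -0.869], [0.007, -0.804, -0.595, 0.982], [0.0, 0.0, 0.0, 1.0]]
top [[475.7, 0.0, 316.5], [0.0, 475.7, 242.8], [0.0, 0.0, 1.0]] [-0.09068769  0.          0.          0.          0.        ] [[-0.101, -0.971, 0.215, 0.293], [-0.995, 0.099, -0.018, -0.072], [-0.004, -0.216, -0.976, 1.44], [0.0, 0.0, 0.0, 1.0]]
{'time_s': 0.1, 'qpos': array([-1.26661783e+00,  3.00413558e-01,  1.52148302e+00, -1.97819267e-05,
        1.32068878e+00, -6.66031417e-02]), 'joint_vel': array([ 0.0009408 , -0.00322015, -0.00163198,  0.00227098,  0.00143572,
        0.00056167]), 'tau': array([ 5.93838849e-04, -5.32650197e+01, -3.53283226e+01,  7.10016349e-02,
        2.35162867e-02, -4.56341559e-05]), 'ee_pos': array([ 0.19921704, -0.51242677,  0.21295937]), 'eef_rot': array([-3.14060087e+00, -4.69494662e-05,  3.70786523e-01]), 'force': array([ 0.46176018,  1.03551135, -0.38826008]), 'moment': array([-0.02716843, -0.03063887, -0.02648807]), 'grip_width': 0.09428088934161793}
```

View pics/scene0.png

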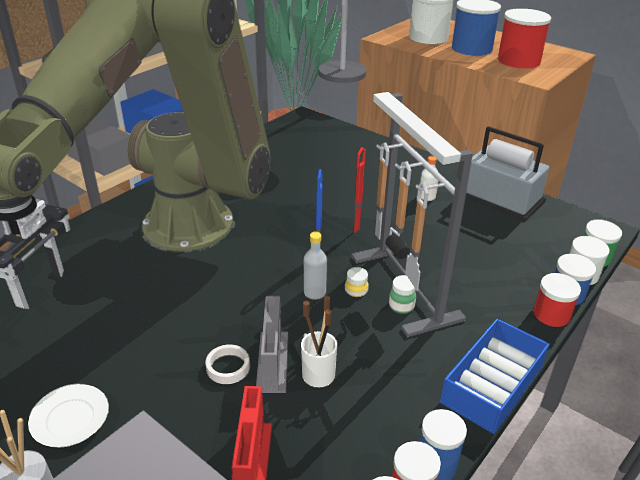

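View pics/top0.png

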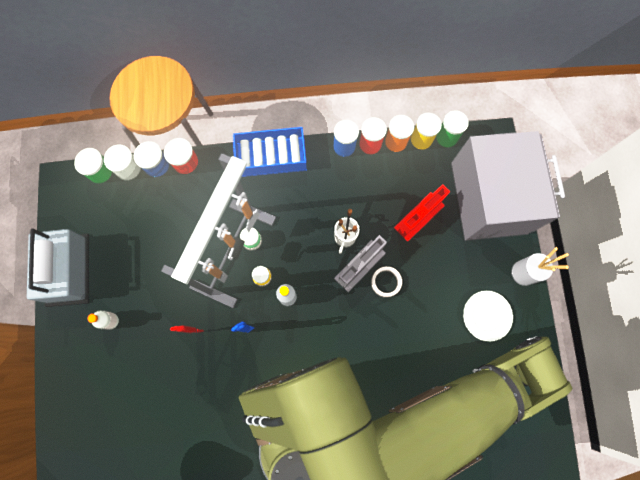

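The scene view shows the rack around (340–470, 90–335), with the roller on the middle hook (400,245) and a wide blade on the nearer hook (413,270). The grey tray is at (272,345). In the top view the rack is at (215,225) and the tray at (360,263). I'll zoom in to pick exact points.

Run:
```python
import cv2, numpy as np
s=cv2.imread("pics/scene0.png");t=cv2.imread("pics/top0.png")
def crop(im,x,y,w,h,k):
    c=cv2.resize(im[y:y+h,x:x+w],None,fx=k,fy=k,interpolation=cv2.INTER_CUBIC)
    for i in range(0,w,20):
        cv2.putText(c,str(x+i),(i*k,8),0,.3,(0,255,255),1); cv2.line(c,(i*k,10),(i*k,14),(0,255,255),1)
    for j in range(0,h,20):
        cv2.putText(c,str(y+j),(0,j*k+4),0,.3,(0,255,255),1); cv2.line(c,(18,j*k),(22,j*k),(0,255,255),1)
    return c
a=crop(s,340,85,135,150,4); b=crop(s,200,215,270,190,0+3)
cv2.imwrite("pics/c1.png",np.hstack([a, np.zeros((600,10,3),np.uint8)]))
A=crop(t,155,145,130,165,3);B=crop(t,325,200,90,100,4);
C=np.zeros((600,800,3),np.uint8);C[:495,:390]=A;C[:400,400:760]=B
cv2.imwrite("pics/c2.png",C)
cv2.imwrite("pics/c3.png",b[:600,:800])
```

```text
(no output)
```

View pics/c1.png

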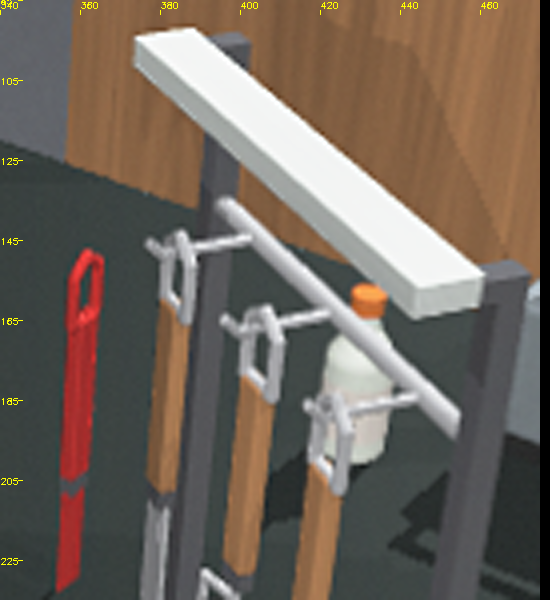

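View pics/c2.png

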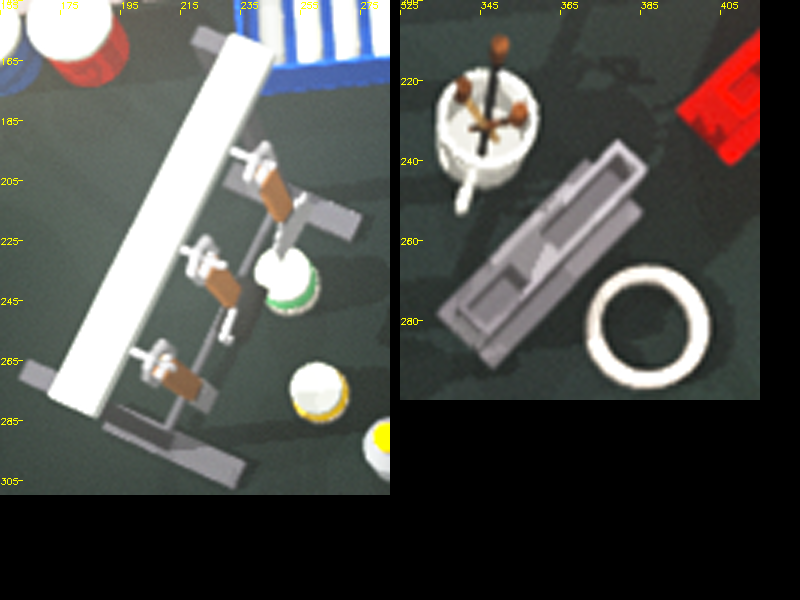

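View pics/c3.png

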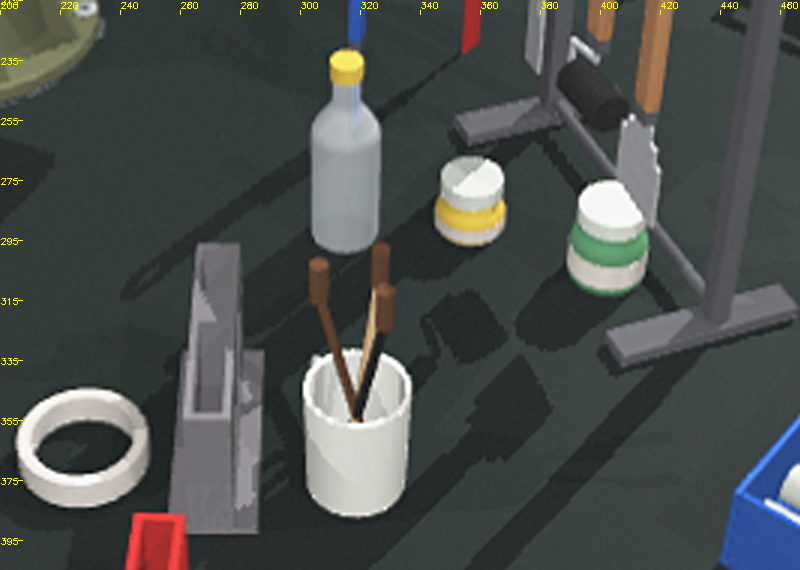

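Counting pictures: 5 viewed. The close views show the hooks from the robot side outwards: narrow knife (y=+90), roller (y=0), wide knife (y=-90). The narrow tray compartment is the lower-left one in the top view. Next I'll fit the rack and tray poses from the picked corners.

```bash
cat > h.py <<'E'
import cv2, numpy as np
from scipy.optimize import least_squares
from scipy.spatial.transform import Rotation as Ro
from station import viewer
M={n:viewer.camera_model(n) for n in("scene","top")}
def proj(n,P):
    m=M[n];T=np.linalg.inv(np.array(m["pose"]))
    return cv2.projectPoints(np.asarray(P,float).reshape(-1,1,3),cv2.Rodrigues(T[:3,:3])[0],T[:3,3],np.array(m["K"]),np.array(m["dist_coeffs"]))[0].reshape(-1,2)
def onz(n,px,z):
    m=M[n];p=np.array(m["pose"]);u=cv2.undistortPoints(np.array(px,float).reshape(1,1,2),np.array(m["K"]),np.array(m["dist_coeffs"])).ravel()
    d=p[:3,:3]@[u[0],u[1],1];return p[:3,3]+d*(z-p[2,3])/d[2]
def tf(q,P):
    c,s=np.cos(q[2]),np.sin(q[2]);P=np.asarray(P,float)/1000
    return np.c_[q[0]+c*P[:,0]-s*P[:,1],q[1]+s*P[:,0]+c*P[:,1],P[:,2]]
def fit(obs,q0):
    f=lambda q:np.concatenate([(proj(n,tf(q,[p]))-np.array(px)).ravel() for n,px,p in obs])
    r=least_squares(f,q0,loss="soft_l1");return r.x,f(r.x).reshape(-1,2)
def tri(a,b):
    f=lambda P:np.concatenate([proj("scene",P)[0]-a,proj("top",P)[0]-b])
    r=least_squares(f,[.5,0,.2]);return r.x,np.abs(r.fun).max()
E
python3 - <<'E'
from h import *
np.set_printoptions(precision=4,suppress=True)
S,T="scene","top"
rack=[(T,(232.3,156.3),(71,-150,443)),(T,(246.7,162.3),(35,-150,443)),(T,(171.7,276),(71,150,443)),(T,(187.3,284),(35,150,443)),
(S,(373.75,95.5),(35,150,443)),(S,(388.75,92),(71,150,443)),(S,(443,157),(35,-150,443)),(S,(460.7,153.8),(71,-150,443)),(S,(444,164.5),(35,-150,423)),(S,(461,160.5),(71,-150,423)),
(S,(377.5,145.75),(20,90,350)),(S,(396.5,165),(20,0,350)),(S,(417.3,186),(20,-90,350))]
q,r=fit(rack,[.6,.1,1.2]);print("rack",q,"\n",r)
tray=[(T,(379.3,235),(15,-84,110)),(T,(387,242),(-15,-84,110)),(T,(334.2,278.2),(30,84,3)),(T,(348,292),(-30,84,0)),(T,(385.5,252.5),(-30,-84,5)),
(S,(265.7,296),(-15,84,110)),(S,(280.3,296),(15,84,110)),(S,(261,353.3),(-15,-84,110)),(S,(277.3,353.3),(15,-84,110))]
t,r=fit(tray,[.5,-.15,.75]);print("tray",t,"\n",r)
for n,px,z in(("bottle",(286.5,290),.17),("jarlow",(261,274.5),.05),("jartall",(249.3,235.3),.07),("mug",(346.7,232.5),.09),("tape",(387,281.7),.024)):
    print(n,onz(T,px,z))
print("knives", tf(q,[(40,90,340),(40,-90,340)]), "slots",tf(t,[(0,-37,50),(0,57,50)]))
# look-alikes end points
print("red",tri((362,149),(171,329)),tri((356,231),(200,329)));print("blue",tri((320,170),(252,325)),tri((320,170),(233,328)))
im=cv2.imread("pics/scene0.png");it=cv2.imread("pics/top0.png")
for y in(-90,0,90):
    for n,I in((S,im),(T,it)):
        pts=proj(n,tf(q,[(40,y,350),(40,y,308),(40,y,188),(40,y,100)]))
        for p in pts: cv2.circle(I,tuple(np.round(p*8).astype(int)),8,(255,0,255),-1,shift=3)
for n,I in((S,im),(T,it)):
    for p in proj(n,tf(t,[(x,y,110) for x in(-15,15) for y in(-84,84)]+[(x,y,110) for x in(-10,10) for y in(-79,5,35,79)])):cv2.circle(I,tuple(np.round(p*8).astype(int)),8,(255,0,255),-1,shift=3)
C=np.zeros((600,800,3),np.uint8)
def put(I,x,y,w,h,k,X,Y):C[Y:Y+h*k,X:X+w*k]=cv2.resize(I[y:y+h,x:x+w],None,fx=k,fy=k,interpolation=cv2.INTER_CUBIC)
put(im,370,135,80,150,4,0,0);put(it,190,180,80,100,3,330,0);put(it,325,225,75,75,3,330,310);put(im,245,285,50,110,4,590,0)
cv2.imwrite("pics/o1.png",C)
E
```

```text
rack [0.5682 0.0901 1.0576] 
 [[-0.0507 -1.5129]
 [-0.1178 -1.636 ]
 [-0.3688 -0.3322]
 [-1.138  -1.5658]
 [-0.5081 -2.1753]
 [-0.5497 -0.8781]
 [ 1.7903 -0.5709]
 [ 1.2876 -0.5979]
 [-0.6389  1.6575]
 [-0.599   2.3649]
 [-1.3336 -0.6364]
 [-1.4215 -0.6003]
 [-1.2286 -0.1513]]
tray [ 0.5254 -0.2223  0.6996] 
 [[-0.4785 -0.2367]
 [-0.4841 -0.1568]
 [-0.6211 -0.05  ]
 [-0.1594 -0.0783]
 [-0.1429  0.0712]
 [-0.0313 -0.5308]
 [-0.3894 -0.4999]
 [-0.1342  0.9741]
 [-0.5852  1.0089]]
bottle [ 0.4518 -0.002   0.17  ]
jarlow [0.5201 0.0756 0.05  ]
jartall [0.6375 0.0992 0.07  ]
mug [ 0.6117 -0.1873  0.09  ]
tape [ 0.4642 -0.296   0.024 ]
knives [[0.5095 0.1691 0.34  ]
 [0.6663 0.0807 0.34  ]] slots [[ 0.5492 -0.2506  0.05  ]
 [ 0.4887 -0.1787  0.05  ]]
red (array([0.3712, 0.2904, 0.2408]), np.float64(1.1165804137659165)) (array([ 0.3786,  0.2748, -0.0003]), np.float64(1.103984376224787))
blue (array([0.3735, 0.0954, 0.2632]), np.float64(5.6201290661305165)) (array([0.3601, 0.1344, 0.2438]), np.float64(0.4806807718744608))
```

View pics/o1.png

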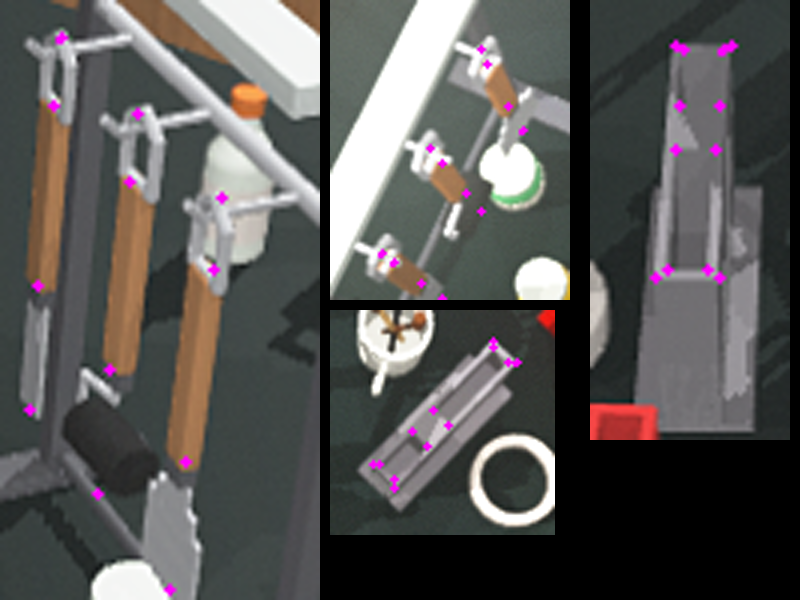

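Counting pictures: 6 viewed. The overlay fits the tray to about 1 px. The rack dots sit on the tools to within 1–2 px. Next I'll triangulate the handles and compute the first approach.

```bash
cat >> h.py <<'E'
RACK=np.array([.5682,.0901,1.0576]);TRAY=np.array([.5254,-.2223,.6996])
def pose(grasp,yaw,tilt,off=.011,lean=0):
    x=np.array([np.cos(yaw),np.sin(yaw),0]);y=np.array([np.sin(yaw),-np.cos(yaw),0]);t=np.radians(tilt)
    z=np.sin(t)*x-np.cos(t)*np.array([0,0,1]);T=np.eye(4);T[:3,:3]=np.c_[np.cross(y,z),y,z];T[:3,3]=np.asarray(grasp)+off*z;return T
def cur():
    from station import ctrl
    o=ctrl.get_obs();T=np.eye(4);T[:3,:3]=Ro.from_euler("xyz",o["eef_rot"]).as_matrix();T[:3,3]=o["ee_pos"]
    print("t %.2f tcp %s q %s F %s w %.4f"%(o["time_s"],np.round(o["ee_pos"],4),np.round(o["qpos"],2),np.round(o["force"],1),o["grip_width"]));return T
def rows(A,B,n=None):
    """constant body twist per row from A to B"""
    from scipy.linalg import logm,expm
    D=np.linalg.inv(A)@B; L=np.real(logm(D))
    ang=np.degrees(np.linalg.norm(Ro.from_matrix(D[:3,:3]).as_rotvec()))
    n=n or int(np.ceil(max(np.linalg.norm(D[:3,3])/.036,ang/6.5,1)));n=max(n,1)
    E=expm(L/n);w=np.degrees(Ro.from_matrix(E[:3,:3]).as_rotvec());p=E[:3,3]
    print(n,"rows of dx %.4f dy %.4f dz %.4f ax %.2f ay %.2f az %.2f"%(*p,*w),"| total",np.round(D[:3,3]*1000,1),np.round(n*w,1))
    X=A.copy();o=[]
    for i in range(n):
        X=X@E;o.append(X[:3,3].round(3).tolist())
    return o
E
python3 - <<'E'
from h import *
np.set_printoptions(precision=4,suppress=True)
q=RACK
for k,a,b in(("narrow hb",(379.5,207.8),(219,276.7)),("roller hb",(397.5,228.3),(232.3,245)),("wide hb",(415.7,252.3),(251,217.5)),):
    P,e=tri(a,b);d=P[:2]-q[:2];c,s=np.cos(q[2]),np.sin(q[2]);print(k,P,e,"rack",c*d[0]+s*d[1],-s*d[0]+c*d[1])
C=cur();yaw=q[2]
for n,y in(("wide",-90),("narrow",90)):
    for dx in(0,-130):
        g=tf(q,[(42+dx,y,212)])[0];print(n,dx,pose(g,yaw,41)[:3,3])
W=pose(tf(q,[(42-140,-90,300)])[0],yaw,41)
print(rows(C,W))
E
```

```text
narrow hb [0.5053 0.1759 0.1777] 0.28894790347413846 rack 0.04390004564317306 0.0969432016308367
roller hb [0.5863 0.1325 0.1797] 0.45846379506588164 rack 0.045868227183465574 0.005046582499991844
wide hb [0.6631 0.0801 0.1797] 1.1558722552506993 rack 0.03784397105316195 -0.08759313806134453
t 0.10 tcp [ 0.1992 -0.5124  0.213 ] q [-1.27  0.3   1.52 -0.    1.32 -0.07] F [ 0.5  1.  -0.4] w 0.0943
wide 0 [0.6708 0.0888 0.2037]
wide -130 [ 0.6069 -0.0245  0.2037]
narrow 0 [0.514  0.1772 0.2037]
narrow -130 [0.4501 0.0639 0.2037]
18 rows of dx 0.0350 dy -0.0066 dz 0.0079 ax 0.78 ay 2.18 az -2.09 | total [ 549.1 -300.8  -78.4] [ 14.   39.3 -37.6]
[[0.229, -0.494, 0.205], [0.259, -0.473, 0.199], [0.288, -0.452, 0.194], [0.317, -0.43, 0.19], [0.345, -0.406, 0.188], [0.371, -0.381, 0.188], [0.397, -0.356, 0.189], [0.422, -0.329, 0.191], [0.446, -0.302, 0.195], [0.469, -0.274, 0.2], [0.491, -0.245, 0.207], [0.511, -0.216, 0.215], [0.53, -0.186, 0.225], [0.547, -0.156, 0.235], [0.563, -0.125, 0.248], [0.578, -0.095, 0.261], [0.591, -0.064, 0.276], [0.602, -0.033, 0.292]]
```

Request:
play_rows --commands '[{"dz": -0.035,"ay": 2,"az": -2},{"dz": -0.035,"ay": 4,"az": -4},{"dz": -0.03,"ax": 1,"ay": 4,"az": -4},{"dx": 0.01,"dz": -0.02,"ax": 1,"ay": 4,"az": -4},{"dx": 0.02,"ax": 1,"ay": 4,"az": -4}]' --claw 0.55 --squeeze 40

```text
validation failed for argument at $.co...
```

Run:
```python
from h import *
W=pose(tf(RACK,[(42-140,-90,300)])[0],RACK[2],41)
print(rows(cur(),W)); print(rows(cur(),W,20))
```

```text
t 0.10 tcp [ 0.1992 -0.5124  0.213 ] q [-1.27  0.3   1.52 -0.    1.32 -0.07] F [ 0.5  1.  -0.4] w 0.0943
18 rows of dx 0.0350 dy -0.0066 dz 0.0079 ax 0.78 ay 2.18 az -2.09 | total [ 549.1 -300.8  -78.4] [ 14.   39.3 -37.6]
[[0.229, -0.494, 0.205], [0.259, -0.473, 0.199], [0.288, -0.452, 0.194], [0.317, -0.43, 0.19], [0.345, -0.406, 0.188], [0.371, -0.381, 0.188], [0.397, -0.356, 0.189], [0.422, -0.329, 0.191], [0.446, -0.302, 0.195], [0.469, -0.274, 0.2], [0.491, -0.245, 0.207], [0.511, -0.216, 0.215], [0.53, -0.186, 0.225], [0.547, -0.156, 0.235], [0.563, -0.125, 0.248], [0.578, -0.095, 0.261], [0.591, -0.064, 0.276], [0.602, -0.033, 0.292]]
t 0.10 tcp [ 0.1992 -0.5124  0.213 ] q [-1.27  0.3   1.52 -0.    1.32 -0.07] F [ 0.5  1.  -0.4] w 0.0943
20 rows of dx 0.0315 dy -0.0059 dz 0.0071 ax 0.70 ay 1.97 az -1.88 | total [ 549.1 -300.8  -78.4] [ 14.   39.3 -37.6]
[[0.226, -0.496, 0.206], [0.253, -0.478, 0.2], [0.28, -0.459, 0.195], [0.306, -0.439, 0.191], [0.331, -0.418, 0.189], [0.355, -0.396, 0.188], [0.379, -0.374, 0.188], [0.403, -0.35, 0.189], [0.425, -0.326, 0.191], [0.446, -0.302, 0.195], [0.467, -0.277, 0.2], [0.486, -0.251, 0.205], [0.505, -0.225, 0.212], [0.522, -0.198, 0.221], [0.539, -0.171, 0.23], [0.554, -0.144, 0.24], [0.568, -0.116, 0.252], [0.58, -0.089, 0.264], [0.592, -0.061, 0.277], [0.602, -0.033, 0.292]]
```

Request:
play_rows --commands '[{"dx": 0,"dy": 0,"dz": -0.035,"ax": 0,"ay": 2,"az": -2},{"dx": 0,"dy": 0,"dz": -0.035,"ax": 0,"ay": 4,"az": -4},{"dx": 0,"dy": 0,"dz": -0.03,"ax": 1,"ay": 4,"az": -4},{"dx": 0.01,"dy": 0,"dz": -0.02,"ax": 1,"ay": 4,"az": -4},{"dx": 0.02,"dy": 0,"dz": 0,"ax": 1,"ay": 4,"az": -4}]' --claw 0.55 --squeeze 40

```text
time_s: 0.52
ee_pos: [0.2162, -0.4978, 0.3419]
eef_rot: [-3.136, -0.327, 0.704]
force: [0.4, 1.0, -0.2]
grip_width: 0.0638
```

Run:
```python
from h import *
W=pose(tf(RACK,[(42-140,-90,300)])[0],RACK[2],41)
print(rows(cur(),W,15))
```

```text
t 0.52 tcp [ 0.2162 -0.4978  0.3419] q [-1.37  0.3   1.26  0.29  1.74 -0.47] F [ 0.4  1.  -0.2] w 0.0638
15 rows of dx 0.0339 dy -0.0002 dz 0.0228 ax 0.66 ay 1.46 az -1.18 | total [ 547.1 -103.3  239.4] [  9.9  22.  -17.7]
[[0.246, -0.472, 0.331], [0.275, -0.445, 0.322], [0.304, -0.418, 0.313], [0.333, -0.389, 0.305], [0.361, -0.36, 0.299], [0.388, -0.33, 0.293], [0.415, -0.3, 0.289], [0.441, -0.268, 0.286], [0.466, -0.236, 0.283], [0.491, -0.204, 0.282], [0.515, -0.171, 0.282], [0.538, -0.137, 0.283], [0.56, -0.103, 0.285], [0.581, -0.068, 0.288], [0.602, -0.033, 0.292]]
```

Request:
play_rows --commands '[{"dx": 0.034,"dy": 0,"dz": 0.022,"ax": 0.7,"ay": 1.5,"az": -1.2},{"dx": 0.034,"dy": 0,"dz": 0.022,"ax": 0.7,"ay": 1.5,"az": -1.2},{"dx": 0.034,"dy": 0,"dz": 0.022,"ax": 0.7,"ay": 1.5,"az": -1.2},{"dx": 0.034,"dy": 0,"dz": 0.022,"ax": 0.7,"ay": 1.5,"az": -1.2},{"dx": 0.034,"dy": 0,"dz": 0.022,"ax": 0.7,"ay": 1.5,"az": -1.2}]'

```text
time_s: 0.93
ee_pos: [0.3616, -0.3606, 0.3033]
eef_rot: [-3.119, -0.468, 0.815]
force: [0.0, -0.6, 0.2]
grip_width: 0.0516
```

Request:
play_rows --commands '[{"dx": 0.034,"dy": 0,"dz": 0.022,"ax": 0.7,"ay": 1.5,"az": -1.2},{"dx": 0.034,"dy": 0,"dz": 0.022,"ax": 0.7,"ay": 1.5,"az": -1.2},{"dx": 0.034,"dy": 0,"dz": 0.022,"ax": 0.7,"ay": 1.5,"az": -1.2},{"dx": 0.034,"dy": 0,"dz": 0.022,"ax": 0.7,"ay": 1.5,"az": -1.2},{"dx": 0.034,"dy": 0,"dz": 0.022,"ax": 0.7,"ay": 1.5,"az": -1.2}]'

```text
time_s: 1.35
ee_pos: [0.493, -0.1996, 0.2905]
eef_rot: [-3.112, -0.609, 0.934]
force: [0.7, -1.0, 0.5]
grip_width: 0.0516
```

Run:
```python
from h import *
W=pose(tf(RACK,[(42-120,-90,240)])[0],RACK[2],41)
print(rows(cur(),W,5))
cur()
cv2.imwrite("pics/s1.png",viewer.camera("scene")[:,:,::-1])
```

```text
t 1.35 tcp [ 0.493  -0.1996  0.2905] q [-0.74  0.22  1.55  0.6   1.49 -0.2 ] F [ 0.7 -1.   0.5] w 0.0516
5 rows of dx 0.0277 dy 0.0001 dz 0.0360 ax 0.53 ay 1.20 az -1.14 | total [145.5  -8.6 173.6] [ 2.7  6.  -5.7]
[[0.518, -0.164, 0.277], [0.542, -0.128, 0.264], [0.566, -0.091, 0.252], [0.589, -0.054, 0.242], [0.612, -0.016, 0.232]]
t 1.35 tcp [ 0.493  -0.1996  0.2905] q [-0.74  0.22  1.55  0.6   1.49 -0.2 ] F [ 0.7 -1.   0.5] w 0.0516
```

Request:
play_rows --commands '[{"dx": 0.026,"dy": 0,"dz": 0.031,"ax": 0.5,"ay": 1.2,"az": -1.1},{"dx": 0.026,"dy": 0,"dz": 0.031,"ax": 0.5,"ay": 1.2,"az": -1.1},{"dx": 0.026,"dy": 0,"dz": 0.031,"ax": 0.5,"ay": 1.2,"az": -1.1},{"dx": 0.026,"dy": 0,"dz": 0.031,"ax": 0.5,"ay": 1.2,"az": -1.1},{"dx": 0.024,"dy": 0,"dz": 0.028,"ax": 0.5,"ay": 1.2,"az": -1.1}]'

```text
time_s: 1.82
ee_pos: [0.5998, -0.0314, 0.2481]
eef_rot: [3.14, -0.722, 1.061]
force: [1.3, -1.1, 0.9]
grip_width: 0.0515
```

Run:
```python
from h import *
C=cur()
rows(C,pose(tf(RACK,[(42-70,-90,214)])[0],RACK[2],41)); rows(C,pose(tf(RACK,[(42,-90,214)])[0],RACK[2],41))
s=viewer.camera("scene")[:,:,::-1].copy();t=viewer.camera("top")[:,:,::-1].copy()
cv2.imwrite("pics/s1.png",s);cv2.imwrite("pics/t1.png",t)
O=np.zeros((600,800,3),np.uint8)
for n,I,x,y,w,h,k,X in(("scene",s,300,110,160,200,3,0),("top",t,190,170,105,150,3,482)):
    for p in proj(n,np.r_[[C[:3,3],C[:3,3]-.011*C[:3,2]],tf(RACK,[(42,-90,214),(42,0,214),(42,90,214)])]):cv2.circle(I,tuple(np.round(p*8).astype(int)),6,(255,0,255),-1,shift=3)
    c=cv2.resize(I[y:y+h,x:x+w],None,fx=k,fy=k,interpolation=cv2.INTER_CUBIC);O[:h*k,X:X+w*k]=c
cv2.imwrite("pics/o2.png",O)
```

```text
t 1.82 tcp [ 0.5998 -0.0314  0.2481] q [-0.41  0.32  1.57  0.76  1.27 -0.14] F [ 1.3 -1.1  0.9] w 0.0515
3 rows of dx 0.0081 dy 0.0010 dz 0.0259 ax -0.01 ay -0.12 az 0.05 | total [24.2  2.9 77.9] [-0.  -0.4  0.1]
5 rows of dx 0.0154 dy 0.0006 dz 0.0248 ax -0.01 ay -0.07 az 0.03 | total [ 76.7   3.1 124.1] [-0.  -0.4  0.1]
```

View pics/o2.png

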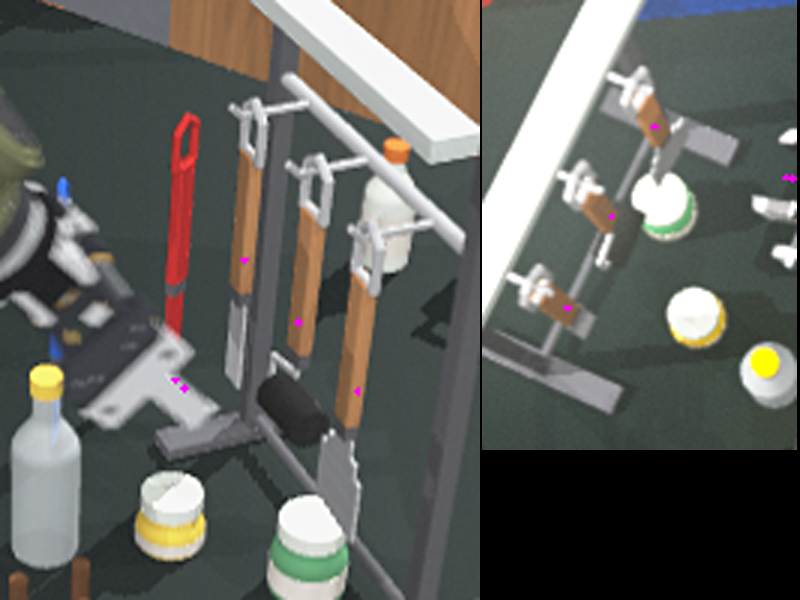

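Picture 7: the gripper at (175,385) is in front of the hooks and clear, and the predicted grasp dots lie on the handles (wide at (358,392)). Approaching the wide handle.

Request:
play_rows --commands '[{"dx": 0.008,"dy": 0.001,"dz": 0.026,"ax": 0,"ay": 0,"az": 0},{"dx": 0.008,"dy": 0.001,"dz": 0.026,"ax": 0,"ay": 0,"az": 0},{"dx": 0.008,"dy": 0.001,"dz": 0.026,"ax": 0,"ay": 0,"az": 0},{"dx": 0.0115,"dy": 0,"dz": 0.01,"ax": 0,"ay": 0,"az": 0},{"dx": 0.0115,"dy": 0,"dz": 0.01,"ax": 0,"ay": 0,"az": 0}]'

```text
time_s: 2.33
ee_pos: [0.6518, 0.0563, 0.202]
eef_rot: [-3.139, -0.719, 1.059]
force: [-0.4, -0.6, 0.1]
grip_width: 0.0518
```

Request:
play_rows --commands '[{"dx": 0.0075,"dy": 0,"dz": 0.0065,"ax": 0,"ay": 0,"az": 0},{"dx": 0.0075,"dy": 0,"dz": 0.0065,"ax": 0,"ay": 0,"az": 0},{"dx": 0.0075,"dy": 0,"dz": 0.0065,"ax": 0,"ay": 0,"az": 0},{"dx": 0,"dy": 0,"dz": 0,"ax": 0,"ay": 0,"az": 0},{"dx": 0,"dy": 0,"dz": 0,"ax": 0,"ay": 0,"az": 0}]'

```text
time_s: 2.75
ee_pos: [0.6674, 0.0836, 0.2018]
eef_rot: [-3.138, -0.718, 1.059]
force: [0.3, 0.6, 1.2]
grip_width: 0.0518
```

Run:
```python
from h import *
C=cur()
rows(C,pose(tf(RACK,[(42,-90,214)])[0],RACK[2],41))
s=viewer.camera("scene")[:,:,::-1].copy();t=viewer.camera("top")[:,:,::-1].copy()
cv2.imwrite("pics/s2.png",s);cv2.imwrite("pics/t2.png",t)
O=np.zeros((600,800,3),np.uint8)
for n,I,x,y,w,h,k,X in(("scene",s,350,150,120,150,4,0),("top",t,195,180,78,100,4,484)):
    c=cv2.resize(I[y:y+h,x:x+w],None,fx=k,fy=k,interpolation=cv2.INTER_CUBIC);O[:h*k,X:X+w*k]=c
cv2.imwrite("pics/o3.png",O)
```

```text
t 2.75 tcp [0.6674 0.0836 0.2018] q [-0.18  0.45  1.5   0.79  1.07 -0.01] F [0.3 0.6 1.2] w 0.0518
1 rows of dx 0.0072 dy 0.0004 dz 0.0011 ax -0.23 ay -0.14 az 0.05 | total [7.2 0.4 1.1] [-0.2 -0.1  0.1]
```

View pics/o3.png

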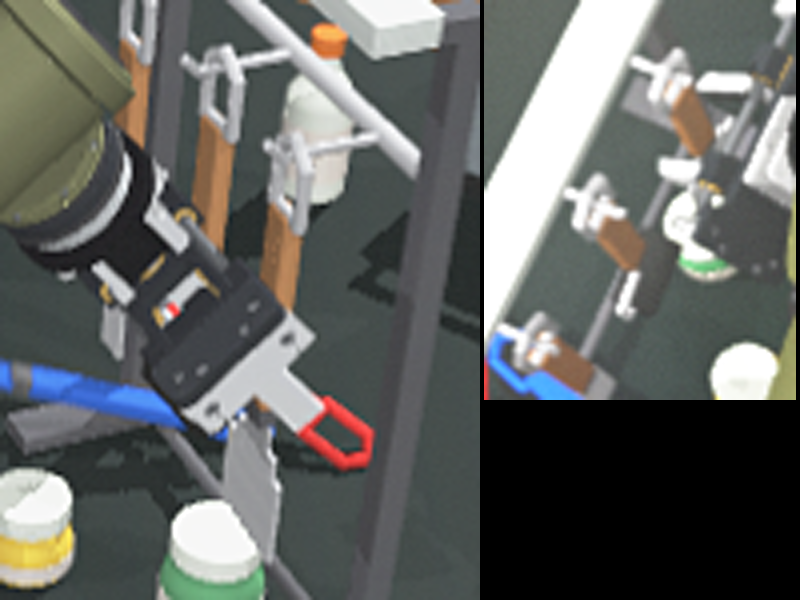

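Picture 8: the fingers straddle the wide handle at about (290,370). However, the red and blue look-alikes now seem to be lying at (340,435) and (100,400), so I need the full view.

Run:
```python
import cv2,numpy as np
s=cv2.imread("pics/s2.png");t=cv2.imread("pics/t2.png")
a=s[100:350,200:500];b=t[130:430,140:440]
cv2.imwrite("pics/o4.png",np.hstack([cv2.resize(a,None,fx=1.5,fy=1.5)[:375,:440],np.zeros((375,5,3),np.uint8),cv2.resize(b,(355,355)).copy() if 0 else cv2.copyMakeBorder(cv2.resize(b,(355,355)),0,20,0,0,0)]))
```

```text
(no output)
```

View pics/o4.png

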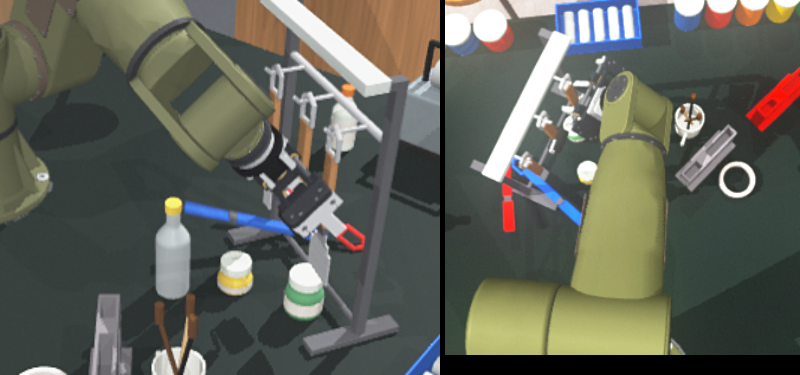

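Picture 9: the upright blue and red look-alikes have toppled. Red is about 0.2 m away from any part of the arm. Both now lie by the rack's near foot. I'll check later whether they get in the way. For now, a small correction and then close on the wide handle.

Request:
play_rows --commands '[{"dx": 0.006,"dy": 0,"dz": 0.002,"ax": 0,"ay": 0,"az": 0},{"dx": 0,"dy": 0,"dz": 0,"ax": 0,"ay": 0,"az": 0},{"dx": 0,"dy": 0,"dz": 0,"ax": 0,"ay": 0,"az": 0},{"dx": 0,"dy": 0,"dz": 0,"ax": 0,"ay": 0,"az": 0},{"dx": 0,"dy": 0,"dz": 0,"ax": 0,"ay": 0,"az": 0}]' --claw 0.0 --squeeze 35

```text
time_s: 3.27
ee_pos: [0.6704, 0.0872, 0.2051]
eef_rot: [-3.139, -0.718, 1.057]
force: [-5.4, 1.2, 1.1]
grip_width: 0.0219
```

Run:
```python
from h import *
np.set_printoptions(precision=3,suppress=True)
C=cur();R=np.linalg.inv(pose((0,0,0),RACK[2],41,0)[:3,:3])
P=C[:3,3]-.011*C[:3,2];d=P[:2]-RACK[:2];c,s=np.cos(RACK[2]),np.sin(RACK[2]);print("grasp in rack",c*d[0]+s*d[1],-s*d[0]+c*d[1],P[2])
for n,px in(("scene",(323,239)),("scene",(434,257)),("top",(199,265)),("top",(254,316)),("top",(195,269)),("top",(194,324))):print(n,px,onz(n,px,0.005))
for a,b in(((323,239),(254,316)),((434,257),(195,269)),((434,257),(199,265)),):print(tri(a,b))
```

```text
t 3.27 tcp [0.67  0.087 0.205] q [-0.17  0.45  1.49  0.78  1.07 -0.  ] F [-5.4  1.2  1.1] w 0.0219
grasp in rack 0.040397075498931595 -0.09043221578353369 0.2134028490775474
scene (323, 239) [0.336 0.18  0.005]
scene (434, 257) [0.602 0.303 0.005]
top (199, 265) [0.576 0.269 0.005]
top (254, 316) [0.404 0.111 0.005]
top (195, 269) [0.565 0.282 0.005]
top (194, 324) [0.398 0.293 0.005]
(array([0.398, 0.102, 0.078]), np.float64(0.10826184712078657))
(array([ 0.586,  0.301, -0.007]), np.float64(6.278402719395217))
(array([0.595, 0.285, 0.007]), np.float64(6.233049398109131))
```

Request:
play_rows --commands '[{"dx": 0.004,"dy": 0,"dz": -0.0045,"ax": 0,"ay": 0,"az": 0},{"dx": 0.004,"dy": 0,"dz": -0.0045,"ax": 0,"ay": 0,"az": 0},{"dx": 0.004,"dy": 0,"dz": -0.0045,"ax": 0,"ay": 0,"az": 0},{"dx": 0,"dy": 0,"dz": 0,"ax": 0,"ay": 0,"az": 0},{"dx": 0,"dy": 0,"dz": 0,"ax": 0,"ay": 0,"az": 0}]'

```text
time_s: 3.68
ee_pos: [0.6702, 0.087, 0.2249]
eef_rot: [-3.139, -0.717, 1.057]
force: [-0.5, -0.9, -1.7]
grip_width: 0.0221
```

Run:
```python
from h import *
C=cur()
s=viewer.camera("scene")[:,:,::-1].copy();t=viewer.camera("top")[:,:,::-1].copy()
cv2.imwrite("pics/s3.png",s);cv2.imwrite("pics/t3.png",t)
O=np.zeros((600,800,3),np.uint8)
for n,I,x,y,w,h,k,X in(("scene",s,310,110,160,200,3,0),("top",t,165,200,105,170,3,484)):
    c=cv2.resize(I[y:y+h,x:x+w],None,fx=k,fy=k,interpolation=cv2.INTER_CUBIC);O[:h*k,X:X+w*k]=c
cv2.imwrite("pics/o5.png",O)
```

```text
t 3.68 tcp [0.6702 0.087  0.2249] q [-0.17  0.43  1.47  0.77  1.1   0.03] F [-0.5 -0.9 -1.7] w 0.0221
```

View pics/o5.png

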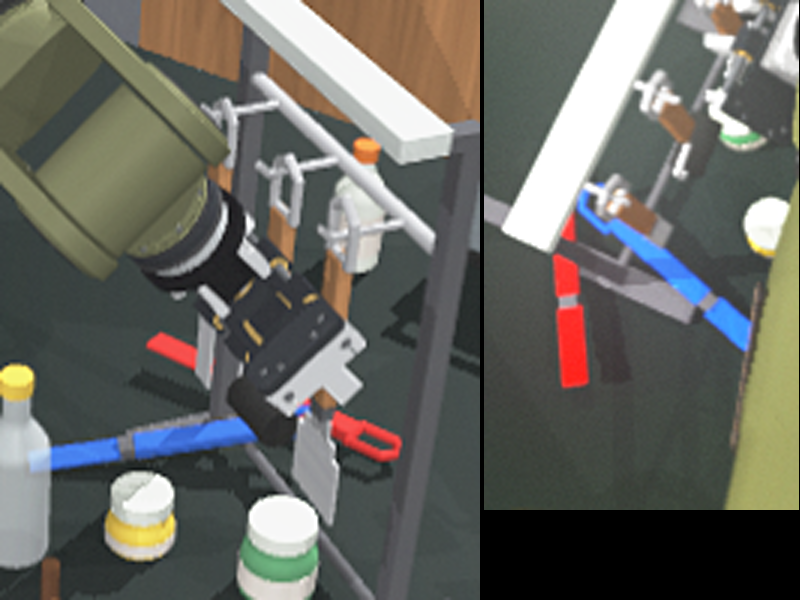

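Picture 10: the wide knife hangs in the gripper with its eye lifted off the rod. The blue and red look-alikes lie flat on the table, clear of the tools. Pulling out now.

Request:
play_rows --commands '[{"dx": -0.0095,"dy": 0,"dz": -0.008,"ax": 0,"ay": 0,"az": 0},{"dx": -0.0135,"dy": 0,"dz": -0.0115,"ax": 0,"ay": 0,"az": 0},{"dx": -0.0135,"dy": 0,"dz": -0.0115,"ax": 0,"ay": 0,"az": 0},{"dx": -0.0135,"dy": 0,"dz": -0.0115,"ax": 0,"ay": 0,"az": 0},{"dx": -0.0135,"dy": 0,"dz": -0.0115,"ax": 0,"ay": 0,"az": 0}]'

```text
time_s: 4.2
ee_pos: [0.6262, 0.0124, 0.222]
eef_rot: [-3.136, -0.717, 1.059]
force: [0.6, 0.0, -1.0]
grip_width: 0.0221
```

Request:
play_rows --commands '[{"dx": -0.0135,"dy": 0,"dz": -0.0115,"ax": 0,"ay": 0,"az": 0},{"dx": -0.0075,"dy": 0,"dz": -0.0265,"ax": 0,"ay": 0,"az": 0},{"dx": 0.006,"dy": 0,"dz": -0.025,"ax": 0,"ay": 0,"az": 0},{"dx": 0.013,"dy": 0,"dz": -0.015,"ax": 0,"ay": 0,"az": 0},{"dx": 0.013,"dy": 0,"dz": -0.015,"ax": 0,"ay": 0,"az": 0}]'

```text
time_s: 4.62
ee_pos: [0.5943, -0.042, 0.2956]
eef_rot: [-3.122, -0.715, 1.045]
force: [0.1, -0.2, -1.1]
grip_width: 0.0219
```

Run:
```python
from h import *
C=cur()
# grasp at knife z=-126+? : grip taken at world z .2134 with knife origin .340 -> knife z -.1266; tip 113 mm below grasp
for h in(.36,):
    W=pose(tf(TRAY,[(0,-37,0)])[0]+[0,0,h],TRAY[2],41);print(W[:3,3]);print(rows(C,W,12))
```

```text
t 4.62 tcp [ 0.5943 -0.042   0.2956] q [-0.43  0.28  1.5   0.73  1.37 -0.07] F [ 0.1 -0.2 -1.1] w 0.0219
[ 0.55474619 -0.24596181  0.35169819]
12 rows of dx -0.0085 dy 0.0081 dz -0.0137 ax -1.18 ay 0.01 az 1.25 | total [-111.4   64.8 -172.4] [-14.1   0.2  15. ]
[[0.594, -0.059, 0.3], [0.593, -0.077, 0.305], [0.591, -0.094, 0.309], [0.589, -0.111, 0.314], [0.587, -0.129, 0.319], [0.584, -0.146, 0.323], [0.58, -0.163, 0.328], [0.576, -0.18, 0.333], [0.572, -0.197, 0.338], [0.566, -0.213, 0.342], [0.561, -0.23, 0.347], [0.555, -0.246, 0.352]]
```

Request:
play_rows --commands '[{"dx": 0.013,"dy": 0,"dz": -0.015,"ax": 0,"ay": 0,"az": 0},{"dx": 0.013,"dy": 0,"dz": -0.015,"ax": 0,"ay": 0,"az": 0},{"dx": 0.01,"dy": 0.003,"dz": -0.013,"ax": -0.6,"ay": 0,"az": 0.6},{"dx": -0.003,"dy": 0.008,"dz": -0.014,"ax": -1.2,"ay": 0,"az": 1.2},{"dx": -0.006,"dy": 0.008,"dz": -0.014,"ax": -1.2,"ay": 0,"az": 1.2}]'

```text
time_s: 5.03
ee_pos: [0.5954, -0.0784, 0.3719]
eef_rot: [-3.132, -0.714, 0.975]
force: [0.7, 0.2, -0.8]
grip_width: 0.0217
```

Run:
```python
from h import *
C=cur()
W=pose(tf(TRAY,[(0,-37,0)])[0]+[0,0,.36],TRAY[2],41);print(rows(C,W,10))
```

```text
t 5.03 tcp [ 0.5954 -0.0784  0.3719] q [-0.48  0.24  1.38  0.71  1.47  0.05] F [ 0.7  0.2 -0.8] w 0.0217
10 rows of dx -0.0129 dy 0.0080 dz -0.0086 ax -1.09 ay 0.01 az 1.19 | total [-135.3   59.6  -91.1] [-10.9   0.1  11.9]
[[0.593, -0.096, 0.37], [0.591, -0.113, 0.368], [0.588, -0.13, 0.366], [0.585, -0.147, 0.364], [0.581, -0.164, 0.362], [0.577, -0.18, 0.36], [0.572, -0.197, 0.358], [0.567, -0.213, 0.356], [0.561, -0.23, 0.354], [0.555, -0.246, 0.352]]
```

Request:
play_rows --commands '[{"dx": -0.013,"dy": 0.008,"dz": -0.009,"ax": -1.1,"ay": 0,"az": 1.2},{"dx": -0.013,"dy": 0.008,"dz": -0.009,"ax": -1.1,"ay": 0,"az": 1.2},{"dx": -0.013,"dy": 0.008,"dz": -0.009,"ax": -1.1,"ay": 0,"az": 1.2},{"dx": -0.013,"dy": 0.008,"dz": -0.009,"ax": -1.1,"ay": 0,"az": 1.2},{"dx": -0.013,"dy": 0.008,"dz": -0.009,"ax": -1.1,"ay": 0,"az": 1.2}]'

```text
time_s: 5.45
ee_pos: [0.5765, -0.1744, 0.3624]
eef_rot: [-3.14, -0.713, 0.824]
force: [0.9, 0.3, -1.3]
grip_width: 0.0217
```

Request:
play_rows --commands '[{"dx": -0.013,"dy": 0.008,"dz": -0.009,"ax": -1.1,"ay": 0,"az": 1.2},{"dx": -0.013,"dy": 0.008,"dz": -0.009,"ax": -1.1,"ay": 0,"az": 1.2},{"dx": -0.013,"dy": 0.008,"dz": -0.009,"ax": -1.1,"ay": 0,"az": 1.2},{"dx": -0.013,"dy": 0.008,"dz": -0.009,"ax": -1.1,"ay": 0,"az": 1.2},{"dx": -0.008,"dy": 0.004,"dz": -0.005,"ax": -0.5,"ay": 0,"az": 0.6}]'

```text
time_s: 5.87
ee_pos: [0.544, -0.261, 0.3495]
eef_rot: [-3.138, -0.712, 0.68]
force: [-0.4, -1.1, -1.0]
grip_width: 0.0217
```

Run:
```python
from h import *
C=cur();g=tf(TRAY,[(0,-37,0)])[0]
for h in(.36,.29,.235): rows(C,pose(g+[0,0,h],TRAY[2],41))
s=viewer.camera("scene")[:,:,::-1].copy();t=viewer.camera("top")[:,:,::-1].copy()
cv2.imwrite("pics/s4.png",s);cv2.imwrite("pics/t4.png",t)
```

```text
t 5.87 tcp [ 0.544  -0.261   0.3495] q [-0.8   0.26  1.4   0.72  1.44  0.01] F [-0.4 -1.1 -1. ] w 0.0217
1 rows of dx 0.0149 dy -0.0049 dz 0.0100 ax 0.57 ay 0.22 az -0.87 | total [14.9 -4.9 10. ] [ 0.6  0.2 -0.9]
2 rows of dx -0.0154 dy -0.0023 dz 0.0315 ax 0.28 ay 0.11 az -0.43 | total [-30.8  -4.7  63. ] [ 0.6  0.2 -0.9]
4 rows of dx -0.0167 dy -0.0011 dz 0.0261 ax 0.14 ay 0.05 az -0.22 | total [-66.8  -4.6 104.6] [ 0.6  0.2 -0.9]
```

Request:
play_rows --commands '[{"dx": 0.011,"dy": -0.004,"dz": 0.008,"ax": 0.6,"ay": 0.2,"az": -0.9},{"dx": -0.012,"dy": 0,"dz": 0.018,"ax": 0,"ay": 0,"az": 0},{"dx": -0.02,"dy": 0,"dz": 0.023,"ax": 0,"ay": 0,"az": 0},{"dx": -0.02,"dy": 0,"dz": 0.023,"ax": 0,"ay": 0,"az": 0},{"dx": 0,"dy": 0,"dz": 0,"ax": 0,"ay": 0,"az": 0}]'

```text
time_s: 6.38
ee_pos: [0.5573, -0.2418, 0.2677]
eef_rot: [3.136, -0.717, 0.714]
force: [-0.8, 0.7, -2.6]
grip_width: 0.0221
```

Run:
```python
from h import *
C=cur();g=tf(TRAY,[(0,-37,0)])[0]
rows(C,pose(g+[0,0,.25],TRAY[2],41))
P=C[:3,3]-.011*C[:3,2];c,s_=np.cos(TRAY[2]),np.sin(TRAY[2]);d=P[:2]-TRAY[:2];print("grasp in tray",c*d[0]+s_*d[1],-s_*d[0]+c*d[1],P[2])
s=viewer.camera("scene")[:,:,::-1].copy();t=viewer.camera("top")[:,:,::-1].copy()
cv2.imwrite("pics/s5.png",s);cv2.imwrite("pics/t5.png",t)
O=np.zeros((600,800,3),np.uint8)
K=[P+[0,0,z] for z in(.13,-.0254,-.0364,-.1134)]
K+=[P+np.array([-s_*y,c*y,-.1134]) for y in(-.031,.031)]
T=list(tf(TRAY,[(x,y,110) for x in(-10,10) for y in(-79,5)]))
for n,I,x,y,w,h,k,X in(("scene",s,230,200,90,150,4,0),("top",t,320,190,105,110,4,370)):
    for p,col in [(p,(255,0,255)) for p in proj(n,K)]+[(p,(0,255,0)) for p in proj(n,T)]:cv2.circle(I,tuple(np.round(p*8).astype(int)),5,col,-1,shift=3)
    q=cv2.resize(I[y:y+h,x:x+w],None,fx=k,fy=k,interpolation=cv2.INTER_CUBIC);O[:h*k,X:X+w*k]=q
cv2.imwrite("pics/o6.png",O)
```

```text
t 6.38 tcp [ 0.5573 -0.2418  0.2677] q [-0.76  0.32  1.52  0.75  1.3  -0.11] F [-0.8  0.7 -2.6] w 0.0221
1 rows of dx -0.0206 dy 0.0013 dz 0.0166 ax -0.20 ay -0.11 az 0.62 | total [-20.6   1.3  16.6] [-0.2 -0.1  0.6]
grasp in tray 0.004598401052778157 -0.035547186173828904 0.2759889123662515
```

View pics/o6.png

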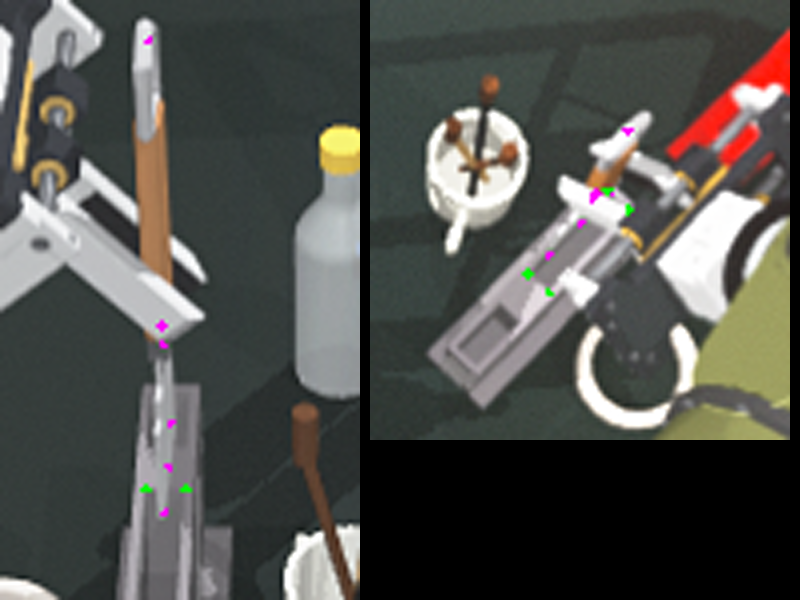

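Picture 11: the knife is held upright over the wide compartment with its blade at about (160,440). The eye matches the prediction, and the lower end looks a few mm towards tray -x. I'll measure the blade numerically by differencing with the first picture.

Run:
```python
from h import *
a=cv2.imread("pics/s0.png") if 0 else cv2.imread("pics/scene0.png");b=cv2.imread("pics/s5.png")
d=(b.astype(int)-a).mean(2)
print("cols 256..286")
for v in range(276,336,2):
    print(v,"".join("%4d"%x for x in d[v,256:286]))
```

```text
cols 256..286
276    2  -6  17  95 132 137 136 133 136 134 134 133 135 133 135 132 141 171 184 187 189 178 115  15  -5   0   1   0   6   8
278    0   1   0  -4  -1  64 113 136 134 135 134 133 135 135 136 135 136 134 132 166 179 189 189 190 142  32   3  13  13  13
280    2   1   1   0   0   0  -7  36 101 139 137 132 134 134 135 134 135 135 135 124 101  97  75  60  38  13  12  14  15  13
282   -2   1   0   1   1  -1   2   1  -3   8  95 129 136 136 138 136 125 108  88  71  60  36  11  12  12  12  14  12  12  14
284   -1   1  -1   1   2   0   1   3   2  -2  15  40  74 111 100  83  64  62  31  12  11  12  12  13  12  12  13  16   8   0
286    2   2   2   3   1   2  -1   3   2   0   7  27  25  26  25  32  39  11  13  12  15  12  11  14  13   6   1   1   2   0
288    0   1   1   1   0   2   0   3   0   1   2  28  36  42  40  41  56  16  11  12  12  16   7   5  -1   0   1   2   2   1
290    1   2   0   2   0   2  -1   0   0   7   7  23  40 103  77  88 108  25  12  15   6  -1   1   1   0   3   2   2  -1   0
292    1   1   0   1   0   1   5   5  12  11  10   9  47 127  88 115 125  28  -1   0  
[... 1963 characters left out ...]
 -1  -1  48  59  40   6   2   4   8  20  19   8   0   3   2   7   3   5   8
326    2   0   2   2   0   2   0  18  19  17   3   2   0  37  59  28   2   4   3   5  17  20   8   3   1   5   5   8   7   5
328    5   4   4   4   4   1   3  18  21  12   1   2   0  33  61  19   1   0   1  10  18  18   6   1   1   5   4   4   6   6
330    4   6   6   5   4   3   8  20  20   8   4   2   1   2   2   1   2   2   2   9  18  22   4   3   2   5   6   3   5   1
332    5   5   6   5  11  16  16  20  20  10   2   3   1   1   3   1   2   3   2   7   3   3   0   1   2   2   1   6   1   3
334    4   7   5   4   9  17  20  20  21   7   4   4   3   4   2   2   2   2   2   3   4   4   0   2   0   3   1   2   1   1
```

The blade is within about 2 mm of prediction and the compartment leaves about ±8 mm, so I'll descend. First I'll check the brush heads for clearance when the released knife leans, and get the descent numbers.

Run:
```python
from h import *
q=TRAY;c,s=np.cos(q[2]),np.sin(q[2])
# brush heads: scene px (306,302),(327,300),(328,313) ; top px (350,211),(340.7,222.5),(354.5,228)
for a in((306,302),(327,300),(328,313)):
  for b in((350,211),(340.7,222.5),(354.5,228)):
    P,e=tri(a,b)
    if e<2.5:
        d=P[:2]-q[:2];print(a,b,"tray xyz",np.round([c*d[0]+s*d[1],-s*d[0]+c*d[1],P[2]],3),round(e,2))
C=cur()
for h,x in((.2,-2),(.168,-2)): print(rows(C,pose(tf(q,[(x,-36,0)])[0]+[0,0,h],q[2],41),5))
```

```text
(306, 302) (354.5, 228) tray xyz [ 0.07  -0.03   0.194] 0.26
(327, 300) (350, 211) tray xyz [ 0.108 -0.05   0.217] 0.39
(327, 300) (340.7, 222.5) tray xyz [ 0.109 -0.017  0.187] 0.55
(328, 313) (350, 211) tray xyz [ 0.111 -0.057  0.191] 0.05
(328, 313) (340.7, 222.5) tray xyz [ 0.112 -0.023  0.16 ] 0.2
t 6.48 tcp [ 0.5584 -0.243   0.2735] q [-0.76  0.31  1.52  0.75  1.3  -0.11] F [-0.8 -0.7 -1.2] w 0.0219
5 rows of dx -0.0118 dy -0.0003 dz 0.0115 ax 0.02 ay -0.04 az 0.17 | total [-58.9  -2.1  57.2] [ 0.1 -0.2  0.8]
[[0.557, -0.244, 0.257], [0.556, -0.244, 0.241], [0.555, -0.245, 0.224], [0.554, -0.246, 0.208], [0.553, -0.246, 0.192]]
5 rows of dx -0.0160 dy -0.0004 dz 0.0163 ax 0.02 ay -0.04 az 0.17 | total [-80.   -2.4  81.3] [ 0.1 -0.2  0.8]
[[0.557, -0.244, 0.251], [0.556, -0.245, 0.228], [0.555, -0.245, 0.205], [0.554, -0.246, 0.182], [0.553, -0.246, 0.16]]
```

Request:
play_rows --commands '[{"dx": -0.012,"dy": 0,"dz": 0.0115,"ax": 0,"ay": 0,"az": 0.2},{"dx": -0.012,"dy": 0,"dz": 0.0115,"ax": 0,"ay": 0,"az": 0.2},{"dx": -0.012,"dy": -0.001,"dz": 0.0115,"ax": 0,"ay": 0,"az": 0.2},{"dx": -0.012,"dy": -0.001,"dz": 0.0115,"ax": 0,"ay": 0,"az": 0.2},{"dx": 0,"dy": 0,"dz": 0,"ax": 0,"ay": 0,"az": 0}]'

```text
time_s: 6.9
ee_pos: [0.5551, -0.2459, 0.2088]
eef_rot: [3.126, -0.721, 0.711]
force: [-0.2, -0.7, -1.8]
grip_width: 0.022
```

```bash
cat >> h.py <<'E'
def intray(C,q=TRAY):
    P=C[:3,3]-.011*C[:3,2];c,s=np.cos(q[2]),np.sin(q[2]);d=P[:2]-q[:2];print("grasp in frame",np.round([1e3*(c*d[0]+s*d[1]),1e3*(-s*d[0]+c*d[1]),1e3*P[2]],1))
E
python3 - <<'E'
from h import *
C=cur();intray(C);q=TRAY
rows(C,pose(tf(q,[(-1,-36,0)])[0]+[0,0,.168],q[2],41))
E
```

```text
t 6.90 tcp [ 0.5551 -0.2459  0.2088] q [-0.77  0.37  1.6   0.78  1.2  -0.21] F [-0.2 -0.7 -1.8] w 0.0220
grasp in frame [  0.3 -37.1 217.1]
2 rows of dx -0.0167 dy -0.0008 dz 0.0180 ax 0.23 ay -0.15 az 0.24 | total [-33.4  -1.8  36. ] [ 0.5 -0.3  0.5]
```

Request:
play_rows --commands '[{"dx": -0.0065,"dy": 0,"dz": 0.0075,"ax": 0,"ay": 0,"az": 0.2},{"dx": -0.0065,"dy": 0,"dz": 0.0075,"ax": 0.2,"ay": 0,"az": 0.2},{"dx": -0.0065,"dy": -0.001,"dz": 0.0075,"ax": 0.2,"ay": 0,"az": 0},{"dx": 0,"dy": 0,"dz": 0,"ax": 0,"ay": 0,"az": 0},{"dx": 0,"dy": 0,"dz": 0,"ax": 0,"ay": 0,"az": 0}]'

```text
time_s: 7.32
ee_pos: [0.5555, -0.2458, 0.1777]
eef_rot: [3.137, -0.722, 0.703]
force: [-0.7, -0.6, -0.2]
grip_width: 0.0216
```

Run:
```python
from h import *
C=cur();intray(C);q=TRAY
rows(C,pose(tf(q,[(-1,-36,0)])[0]+[0,0,.1634],q[2],41))
```

```text
t 7.32 tcp [ 0.5555 -0.2458  0.1777] q [-0.77  0.41  1.62  0.8   1.16 -0.25] F [-0.7 -0.6 -0.2] w 0.0216
grasp in frame [  0.7 -37.3 185.9]
1 rows of dx -0.0162 dy -0.0014 dz 0.0158 ax 0.14 ay -0.35 az 0.13 | total [-16.2  -1.4  15.8] [ 0.1 -0.3  0.1]
```

Request:
play_rows --commands '[{"dx": -0.0043,"dy": 0,"dz": 0.0042,"ax": 0,"ay": 0,"az": 0},{"dx": -0.0043,"dy": 0,"dz": 0.0042,"ax": 0,"ay": 0,"az": 0},{"dx": -0.0043,"dy": 0,"dz": 0.0042,"ax": 0,"ay": 0,"az": 0},{"dx": -0.001,"dy": 0,"dz": 0.0015,"ax": 0,"ay": 0,"az": 0},{"dx": 0,"dy": 0,"dz": 0,"ax": 0,"ay": 0,"az": 0}]'

```text
time_s: 7.73
ee_pos: [0.555, -0.247, 0.157]
eef_rot: [3.135, -0.722, 0.704]
force: [0.4, -0.6, -0.9]
grip_width: 0.0221
```

Run:
```python
from h import *
C=cur();intray(C)
```

```text
t 7.73 tcp [ 0.555 -0.247  0.157] q [-0.77  0.44  1.64  0.81  1.13 -0.29] F [ 0.4 -0.6 -0.9] w 0.0221
grasp in frame [ -0.5 -37.9 165.2]
```

Run:
```python
from h import *
C=cur();q=TRAY
rows(C,pose(tf(q,[(16,-37,0)])[0]+[0,0,.1645],q[2],31),4)
```

```text
t 7.73 tcp [ 0.555 -0.247  0.157] q [-0.77  0.44  1.64  0.81  1.13 -0.29] F [ 0.4 -0.6 -0.9] w 0.0221
4 rows of dx 0.0027 dy -0.0002 dz 0.0026 ax 0.06 ay -2.59 az 0.05 | total [ 9.9 -1.  11.3] [  0.2 -10.4   0.2]
```

Request:
play_rows --commands '[{"dx": 0.0027,"dy": 0,"dz": 0.0026,"ax": 0,"ay": -2.6,"az": 0},{"dx": 0.0027,"dy": 0,"dz": 0.0026,"ax": 0,"ay": -2.6,"az": 0},{"dx": 0.0027,"dy": 0,"dz": 0.0026,"ax": 0,"ay": -2.6,"az": 0},{"dx": 0.0027,"dy": 0,"dz": 0.0026,"ax": 0,"ay": -2.6,"az": 0},{"dx": 0,"dy": 0,"dz": 0,"ax": 0,"ay": 0,"az": 0}]'

```text
time_s: 8.15
ee_pos: [0.5666, -0.2381, 0.1552]
eef_rot: [3.135, -0.533, 0.7]
force: [0.7, -0.4, -1.3]
grip_width: 0.022
```

Run:
```python
from h import *
C=cur();intray(C);rows(C,pose(tf(TRAY,[(15,-37,0)])[0]+[0,0,.1595],TRAY[2],31),2)
```

```text
t 8.15 tcp [ 0.5666 -0.2381  0.1552] q [-0.67  0.43  1.58  0.59  1.09 -0.07] F [ 0.7 -0.4 -1.3] w 0.0220
grasp in frame [ 15.7 -38.5 164.7]
2 rows of dx -0.0016 dy -0.0008 dz 0.0020 ax 0.17 ay 0.23 az 0.02 | total [-3.2 -1.6  4.1] [0.3 0.5 0. ]
```

Request:
play_rows --commands '[{"dx": -0.0008,"dy": 0,"dz": 0.0013,"ax": 0,"ay": 0,"az": 0},{"dx": -0.0008,"dy": 0,"dz": 0.0013,"ax": 0,"ay": 0,"az": 0},{"dx": -0.0008,"dy": 0,"dz": 0.0013,"ax": 0,"ay": 0,"az": 0},{"dx": 0,"dy": 0,"dz": 0,"ax": 0,"ay": 0,"az": 0},{"dx": 0,"dy": 0,"dz": 0,"ax": 0,"ay": 0,"az": 0}]'

```text
time_s: 8.57
ee_pos: [0.5673, -0.2393, 0.1525]
eef_rot: [3.13, -0.541, 0.701]
force: [0.1, -0.1, 0.5]
grip_width: 0.0222
```

Request:
play_rows --commands '[{"dx": -0.0005,"dy": 0,"dz": 0.0009,"ax": 0,"ay": 0,"az": 0},{"dx": -0.0005,"dy": 0,"dz": 0.0009,"ax": 0,"ay": 0,"az": 0},{"dx": 0,"dy": 0,"dz": 0,"ax": 0,"ay": 0,"az": 0},{"dx": 0,"dy": 0,"dz": 0,"ax": 0,"ay": 0,"az": 0},{"dx": 0,"dy": 0,"dz": 0,"ax": 0,"ay": 0,"az": 0}]'

```text
time_s: 8.98
ee_pos: [0.5673, -0.2403, 0.1524]
eef_rot: [3.13, -0.547, 0.7]
force: [-0.7, 1.3, 3.6]
grip_width: 0.0222
```

Contact: +3.6 N at the expected floor height. Releasing and backing straight out along the fingers.

Request:
play_rows --commands '[{"dx": 0,"dy": 0,"dz": 0,"ax": 0,"ay": 0,"az": 0},{"dx": 0,"dy": 0,"dz": 0,"ax": 0,"ay": 0,"az": 0},{"dx": 0,"dy": 0,"dz": 0,"ax": 0,"ay": 0,"az": 0},{"dx": 0,"dy": 0,"dz": 0,"ax": 0,"ay": 0,"az": 0},{"dx": 0,"dy": 0,"dz": -0.005,"ax": 0,"ay": 0,"az": 0}]' --claw 0.5

```text
time_s: 9.4
ee_pos: [0.5646, -0.2418, 0.1547]
eef_rot: [3.132, -0.546, 0.698]
force: [-0.3, -0.3, 0.1]
grip_width: 0.0466
```

Request:
play_rows --commands '[{"dx": 0,"dy": 0,"dz": -0.02,"ax": 0,"ay": 0,"az": 0},{"dx": 0,"dy": 0,"dz": -0.03,"ax": 0,"ay": 0,"az": 0},{"dx": 0,"dy": 0,"dz": -0.035,"ax": 0,"ay": 0,"az": 0},{"dx": 0,"dy": 0,"dz": -0.035,"ax": 0,"ay": 0,"az": 0},{"dx": 0,"dy": 0,"dz": -0.035,"ax": 0,"ay": 0,"az": 0}]'

```text
time_s: 9.82
ee_pos: [0.499, -0.2912, 0.2865]
eef_rot: [-3.137, -0.543, 0.695]
force: [0.7, -0.1, -0.2]
grip_width: 0.0469
```

Run:
```python
from h import *
C=cur();intray(C)
s=viewer.camera("scene")[:,:,::-1].copy();t=viewer.camera("top")[:,:,::-1].copy()
cv2.imwrite("pics/s6.png",s);cv2.imwrite("pics/t6.png",t)
# wood pixels in region near tray, scene: location of handle
for n,I,(x0,x1,y0,y1) in(("scene",s,(235,320,190,330)),("top",t,(330,400,185,260))):
    h=cv2.cvtColor(I,cv2.COLOR_BGR2HSV);m=(abs(h[...,0].astype(int)-12)<6)&(h[...,1]>90)&(h[...,2]>110)
    for v in range(y0,y1,5):
        c=np.nonzero(m[v,x0:x1])[0]+x0
        if len(c):print(n,v,c.min(),c.max(),len(c))
W=pose(tf(RACK,[(42-140,90,300)])[0],RACK[2],41)
print(rows(C,W))
# predicted handle centres for lean th from tip x=-8
for th in(0,10,15.5):
    k=np.tan(np.radians(th));print(th,[np.round(proj(n,tf(TRAY,[(-7+z*k,-37,50+z) for z in(90,200)])),0).tolist() for n in("scene","top")])
```

```text
t 9.82 tcp [ 0.499  -0.2912  0.2865] q [-0.83  0.27  1.48  0.55  1.4  -0.05] F [ 0.7 -0.1 -0.2] w 0.0469
grasp in frame [-70.3 -35.8 295.9]
scene 280 291 291 1
scene 285 290 291 2
scene 290 288 291 4
scene 295 287 293 7
scene 300 284 291 8
scene 305 282 289 8
scene 310 280 288 9
scene 315 279 286 8
scene 320 277 284 8
scene 325 275 282 8
top 210 348 351 4
top 220 339 341 3
top 225 341 369 5
top 230 344 370 15
top 235 364 371 8
top 240 365 373 9
top 245 367 370 4
10 rows of dx 0.0188 dy -0.0268 dz 0.0131 ax 1.20 ay 0.97 az -1.69 | total [ 157.2 -300.1   90.3] [ 12.    9.7 -16.9]
[[0.499, -0.256, 0.285], [0.498, -0.221, 0.284], [0.496, -0.186, 0.284], [0.493, -0.15, 0.284], [0.488, -0.116, 0.284], [0.482, -0.081, 0.285], [0.474, -0.046, 0.286], [0.466, -0.012, 0.288], [0.456, 0.022, 0.29], [0.445, 0.055, 0.292]]
0 [[[266.0, 325.0], [263.0, 282.0]], [[375.0, 249.0], [380.0, 241.0]]]
10 [[[274.0, 325.0], [283.0, 282.0]], [[370.0, 245.0], [369.0, 231.0]]]
15.5 [[[279.0, 325.0], [294.0, 282.0]], [[368.0, 243.0], [364.0, 226.0]]]
```

The wide knife stands at the +x lean as predicted (handle pixels match the 15.5° model) and is clear of the brushes. Now the narrow knife.

Request:
play_rows --commands '[{"dx": 0.005,"dy": -0.005,"dz": -0.025,"ax": 0,"ay": 1,"az": 0},{"dx": 0.018,"dy": -0.027,"dz": 0.005,"ax": 1.2,"ay": 1,"az": -1.7},{"dx": 0.018,"dy": -0.027,"dz": 0.01,"ax": 1.2,"ay": 1,"az": -1.7},{"dx": 0.018,"dy": -0.027,"dz": 0.013,"ax": 1.2,"ay": 1,"az": -1.7},{"dx": 0.018,"dy": -0.027,"dz": 0.013,"ax": 1.2,"ay": 1,"az": -1.7}]'

```text
time_s: 10.33
ee_pos: [0.4751, -0.1596, 0.32]
eef_rot: [3.139, -0.633, 0.839]
force: [0.5, 0.0, -0.4]
grip_width: 0.0472
```

Run:
```python
from h import *
C=cur();W=pose(tf(RACK,[(42-130,92,260)])[0],RACK[2],41)
print(rows(C,W,10))
```

```text
t 10.33 tcp [ 0.4751 -0.1596  0.32  ] q [-0.72  0.06  1.67  0.64  1.43 -0.08] F [ 0.5  0.  -0.4] w 0.0472
10 rows of dx 0.0087 dy -0.0155 dz 0.0156 ax 0.80 ay 0.47 az -0.98 | total [  79.7 -170.3  143. ] [ 8.   4.7 -9.8]
[[0.475, -0.137, 0.313], [0.473, -0.115, 0.305], [0.472, -0.092, 0.298], [0.47, -0.07, 0.291], [0.468, -0.047, 0.284], [0.465, -0.025, 0.277], [0.461, -0.002, 0.271], [0.457, 0.02, 0.264], [0.453, 0.043, 0.258], [0.448, 0.065, 0.252]]
```

Request:
play_rows --commands '[{"dx": 0.009,"dy": -0.0155,"dz": 0.0145,"ax": 0.8,"ay": 0.5,"az": -1},{"dx": 0.009,"dy": -0.0155,"dz": 0.0145,"ax": 0.8,"ay": 0.5,"az": -1},{"dx": 0.009,"dy": -0.0155,"dz": 0.0145,"ax": 0.8,"ay": 0.5,"az": -1},{"dx": 0.009,"dy": -0.0155,"dz": 0.0145,"ax": 0.8,"ay": 0.5,"az": -1},{"dx": 0.009,"dy": -0.0155,"dz": 0.0145,"ax": 0.8,"ay": 0.5,"az": -1}]'

```text
time_s: 10.75
ee_pos: [0.4637, -0.0408, 0.2878]
eef_rot: [3.141, -0.679, 0.957]
force: [0.3, -0.6, -0.1]
grip_width: 0.0471
```

Request:
play_rows --commands '[{"dx": 0.009,"dy": -0.0155,"dz": 0.0145,"ax": 0.8,"ay": 0.5,"az": -1},{"dx": 0.009,"dy": -0.0155,"dz": 0.0145,"ax": 0.8,"ay": 0.5,"az": -1},{"dx": 0.009,"dy": -0.0155,"dz": 0.0145,"ax": 0.8,"ay": 0.5,"az": -1},{"dx": 0.009,"dy": -0.0155,"dz": 0.0145,"ax": 0.8,"ay": 0.5,"az": -1},{"dx": 0,"dy": 0,"dz": 0,"ax": 0,"ay": 0,"az": 0}]'

```text
time_s: 11.17
ee_pos: [0.444, 0.055, 0.2619]
eef_rot: [-3.139, -0.715, 1.053]
force: [-0.3, -0.5, -0.2]
grip_width: 0.0474
```

Run:
```python
from h import *
C=cur();intray(C,RACK)
rows(C,pose(tf(RACK,[(42-70,92,218)])[0],RACK[2],41)); rows(C,pose(tf(RACK,[(43,92,218)])[0],RACK[2],41))
s=viewer.camera("scene")[:,:,::-1].copy();t=viewer.camera("top")[:,:,::-1].copy()
cv2.imwrite("pics/s7.png",s);cv2.imwrite("pics/t7.png",t)
for n,I,(x0,x1,y0,y1) in(("scene",s,(365,395,150,240)),("top",t,(195,235,255,285))):
    h=cv2.cvtColor(I,cv2.COLOR_BGR2HSV);m=(abs(h[...,0].astype(int)-12)<6)&(h[...,1]>90)&(h[...,2]>90)
    for v in range(y0,y1,4):
        c=np.nonzero(m[v,x0:x1])[0]+x0
        if len(c):print(n,v,c.min(),c.max(),len(c))
for x in(36,42,48):
    print(x,[np.round(proj(n,tf(RACK,[(x,y,z) for z in(308,188) for y in(79,101)])),1).tolist() for n in("scene","top")])
```

```text
t 11.17 tcp [0.444  0.055  0.2619] q [-0.36 -0.1   2.    0.76  1.22 -0.1 ] F [-0.3 -0.5 -0.2] w 0.0474
grasp in frame [-98.7  91.  270.2]
3 rows of dx 0.0064 dy -0.0004 dz 0.0286 ax 0.02 ay 0.01 az -0.07 | total [19.2 -1.1 85.8] [ 0.1  0.  -0.2]
5 rows of dx 0.0146 dy -0.0002 dz 0.0265 ax 0.01 ay 0.01 az -0.04 | total [ 72.8  -1.4 132.4] [ 0.1  0.  -0.2]
scene 162 380 383 4
scene 166 379 385 7
scene 170 379 386 8
scene 174 379 386 8
scene 178 379 386 8
scene 182 378 385 8
scene 186 378 385 8
scene 190 378 384 7
scene 194 377 384 8
scene 198 377 384 8
scene 202 377 383 7
scene 206 378 383 6
top 267 214 216 3
top 271 210 221 12
top 275 215 220 6
36 [[[383.6, 163.2], [379.3, 158.7], [379.8, 208.8], [375.7, 203.9]], [[213.9, 263.2], [209.9, 271.4], [223.5, 271.0], [219.9, 278.5]]]
42 [[[386.1, 162.8], [381.7, 158.2], [382.2, 208.3], [378.0, 203.4]], [[211.7, 262.2], [207.7, 270.4], [221.5, 270.1], [217.9, 277.6]]]
48 [[[388.5, 162.3], [384.1, 157.8], [384.5, 207.8], [380.3, 203.0]], [[209.5, 261.2], [205.5, 269.4], [219.5, 269.2], [215.9, 276.7]]]
```

Request:
play_rows --commands '[{"dx": 0.0065,"dy": 0,"dz": 0.0285,"ax": 0,"ay": 0,"az": 0},{"dx": 0.0065,"dy": 0,"dz": 0.0285,"ax": 0,"ay": 0,"az": 0},{"dx": 0.0065,"dy": 0,"dz": 0.0285,"ax": 0,"ay": 0,"az": 0},{"dx": 0.0115,"dy": 0,"dz": 0.01,"ax": 0,"ay": 0,"az": 0},{"dx": 0.0115,"dy": 0,"dz": 0.01,"ax": 0,"ay": 0,"az": 0}]'

```text
time_s: 11.68
ee_pos: [0.5001, 0.138, 0.2103]
eef_rot: [3.134, -0.713, 1.046]
force: [-1.2, 0.7, 0.5]
grip_width: 0.047
```

Request:
play_rows --commands '[{"dx": 0.009,"dy": 0,"dz": 0.007,"ax": 0,"ay": 0,"az": 0},{"dx": 0.009,"dy": 0,"dz": 0.007,"ax": 0,"ay": 0,"az": 0},{"dx": 0.009,"dy": 0,"dz": 0.007,"ax": 0,"ay": 0,"az": 0},{"dx": 0,"dy": 0,"dz": 0,"ax": 0,"ay": 0,"az": 0},{"dx": 0,"dy": 0,"dz": 0,"ax": 0,"ay": 0,"az": 0}]'

```text
time_s: 12.1
ee_pos: [0.5211, 0.1677, 0.2113]
eef_rot: [3.135, -0.712, 1.043]
force: [-0.1, 0.4, -0.2]
grip_width: 0.0467
```

Run:
```python
from h import *
C=cur();intray(C,RACK)
rows(C,pose(tf(RACK,[(42,91,214)])[0],RACK[2],41))
```

```text
t 12.10 tcp [0.5211 0.1677 0.2113] q [-0.04  0.11  1.91  0.81  0.91  0.04] F [-0.1  0.4 -0.2] w 0.0467
grasp in frame [ 37.3  79.4 219.6]
1 rows of dx -0.0002 dy -0.0119 dz 0.0071 ax 0.92 ay 0.21 az -0.63 | total [ -0.2 -11.9   7.1] [ 0.9  0.2 -0.6]
```

Request:
play_rows --commands '[{"dx": 0,"dy": -0.006,"dz": 0,"ax": 0.4,"ay": 0,"az": -0.3},{"dx": 0,"dy": -0.006,"dz": 0,"ax": 0.4,"ay": 0,"az": -0.3},{"dx": 0,"dy": 0,"dz": 0.004,"ax": 0,"ay": 0,"az": 0},{"dx": 0,"dy": 0,"dz": 0.003,"ax": 0,"ay": 0,"az": 0},{"dx": 0,"dy": 0,"dz": 0,"ax": 0,"ay": 0,"az": 0}]'

```text
time_s: 12.52
ee_pos: [0.5118, 0.1765, 0.2057]
eef_rot: [3.14, -0.712, 1.056]
force: [-0.1, -0.3, -0.6]
grip_width: 0.0469
```

Run:
```python
from h import *
C=cur();intray(C,RACK)
rows(C,pose(tf(RACK,[(42,91,214)])[0],RACK[2],41))
s=viewer.camera("scene")[:,:,::-1].copy();cv2.imwrite("pics/s8.png",s)
t=viewer.camera("top")[:,:,::-1].copy();cv2.imwrite("pics/t8.png",t)
for n,I,(x0,x1,y0,y1) in(("scene",s,(365,395,150,240)),("top",t,(195,235,255,285))):
    h=cv2.cvtColor(I,cv2.COLOR_BGR2HSV);m=(abs(h[...,0].astype(int)-12)<6)&(h[...,1]>90)&(h[...,2]>90)
    for v in range(y0,y1,5):
        c=np.nonzero(m[v,x0:x1])[0]+x0
        if len(c):print(n,v,c.min(),c.max(),len(c))
```

```text
t 12.52 tcp [0.5118 0.1765 0.2057] q [-0.02  0.11  1.93  0.82  0.9   0.03] F [-0.1 -0.3 -0.6] w 0.0469
grasp in frame [ 40.4  91.6 214. ]
1 rows of dx 0.0013 dy 0.0005 dz 0.0010 ax 0.15 ay 0.22 az -0.05 | total [1.3 0.5 1. ] [ 0.2  0.2 -0.1]
scene 160 380 381 2
scene 165 379 384 6
scene 170 379 386 8
scene 175 379 385 7
scene 180 384 385 2
scene 205 377 381 5
top 265 213 214 2
top 270 210 219 10
top 275 215 221 7
```

Handle unmoved and the grasp is centred. Closing.

Request:
play_rows --commands '[{"dx": 0.001,"dy": 0,"dz": 0.001,"ax": 0,"ay": 0,"az": 0},{"dx": 0,"dy": 0,"dz": 0,"ax": 0,"ay": 0,"az": 0},{"dx": 0,"dy": 0,"dz": 0,"ax": 0,"ay": 0,"az": 0},{"dx": 0,"dy": 0,"dz": 0,"ax": 0,"ay": 0,"az": 0},{"dx": 0,"dy": 0,"dz": 0,"ax": 0,"ay": 0,"az": 0}]' --claw 0.0 --squeeze 35

```text
time_s: 13.03
ee_pos: [0.5128, 0.1777, 0.206]
eef_rot: [3.139, -0.712, 1.057]
force: [-2.7, 1.9, 2.0]
grip_width: 0.0216
```

Request:
play_rows --commands '[{"dx": 0.004,"dy": 0,"dz": -0.0045,"ax": 0,"ay": 0,"az": 0},{"dx": 0.004,"dy": 0,"dz": -0.0045,"ax": 0,"ay": 0,"az": 0},{"dx": 0.004,"dy": 0,"dz": -0.0045,"ax": 0,"ay": 0,"az": 0},{"dx": 0,"dy": 0,"dz": 0,"ax": 0,"ay": 0,"az": 0},{"dx": 0,"dy": 0,"dz": 0,"ax": 0,"ay": 0,"az": 0}]'

```text
time_s: 13.45
ee_pos: [0.5129, 0.1778, 0.2261]
eef_rot: [3.139, -0.712, 1.057]
force: [-0.1, 0.8, -0.8]
grip_width: 0.0218
```

Run:
```python
from h import *
C=cur();intray(C,RACK)
```

```text
t 13.45 tcp [0.5129 0.1778 0.2261] q [-0.02  0.08  1.91  0.79  0.94  0.08] F [-0.1  0.8 -0.8] w 0.0218
grasp in frame [ 42.   91.3 234.4]
```

Request:
play_rows --commands '[{"dx": -0.0095,"dy": 0,"dz": -0.008,"ax": 0,"ay": 0,"az": 0},{"dx": -0.0095,"dy": 0,"dz": -0.008,"ax": 0,"ay": 0,"az": 0},{"dx": -0.0095,"dy": 0,"dz": -0.008,"ax": 0,"ay": 0,"az": 0},{"dx": -0.0095,"dy": 0,"dz": -0.008,"ax": 0,"ay": 0,"az": 0},{"dx": 0,"dy": 0,"dz": 0,"ax": 0,"ay": 0,"az": 0}]'

```text
time_s: 13.87
ee_pos: [0.4872, 0.1335, 0.2255]
eef_rot: [3.139, -0.712, 1.059]
force: [-0.2, -0.1, -1.9]
grip_width: 0.0219
```

Run:
```python
from h import *
C=cur();intray(C,RACK)
rows(C,pose(tf(RACK,[(42-100,90,234)])[0],RACK[2],41))
```

```text
t 13.87 tcp [0.4872 0.1335 0.2255] q [-0.13  0.02  1.97  0.8   1.01 -0.01] F [-0.2 -0.1 -1.9] w 0.0219
grasp in frame [ -9.1  91.9 233.8]
2 rows of dx -0.0184 dy 0.0009 dz -0.0160 ax 0.07 ay 0.11 az 0.02 | total [-36.9   1.9 -32. ] [0.1 0.2 0. ]
```

Request:
play_rows --commands '[{"dx": -0.0135,"dy": 0,"dz": -0.012,"ax": 0,"ay": 0,"az": 0},{"dx": -0.0085,"dy": 0,"dz": -0.014,"ax": 0,"ay": 0,"az": 0},{"dx": 0.012,"dy": 0,"dz": -0.018,"ax": 0,"ay": 0,"az": 0},{"dx": 0.0165,"dy": 0,"dz": -0.019,"ax": 0,"ay": 0,"az": 0},{"dx": 0.0165,"dy": 0,"dz": -0.019,"ax": 0,"ay": 0,"az": 0}]'

```text
time_s: 14.28
ee_pos: [0.4677, 0.1015, 0.3001]
eef_rot: [-3.133, -0.708, 1.049]
force: [1.4, 0.7, -0.5]
grip_width: 0.0215
```

Request:
play_rows --commands '[{"dx": 0.0165,"dy": 0,"dz": -0.019,"ax": 0,"ay": 0,"az": 0},{"dx": 0.0165,"dy": 0,"dz": -0.019,"ax": 0,"ay": 0,"az": 0},{"dx": 0,"dy": 0,"dz": 0,"ax": 0,"ay": 0,"az": 0},{"dx": 0,"dy": 0,"dz": 0,"ax": 0,"ay": 0,"az": 0},{"dx": 0,"dy": 0,"dz": 0,"ax": 0,"ay": 0,"az": 0}]'

```text
time_s: 14.7
ee_pos: [0.4694, 0.1028, 0.3576]
eef_rot: [3.141, -0.71, 1.054]
force: [-0.4, 0.6, -1.3]
grip_width: 0.0223
```

Run:
```python
from h import *
C=cur();intray(C)
W=pose(tf(TRAY,[(0,57,0)])[0]+[0,0,.33],TRAY[2],41);print(rows(C,W,10))
s=viewer.camera("scene")[:,:,::-1].copy();cv2.imwrite("pics/s9.png",s)
t=viewer.camera("top")[:,:,::-1].copy();cv2.imwrite("pics/t9.png",t)
P=C[:3,3]-.011*C[:3,2]
print(np.round(proj("scene",[P+[0,0,z] for z in(.13,.08,.05,-.026,-.037,-.114)]),1).tolist())
h=cv2.cvtColor(s,cv2.COLOR_BGR2HSV);m=(abs(h[...,0].astype(int)-12)<6)&(h[...,1]>90)&(h[...,2]>90)
for v in range(90,220,6):
    c=np.nonzero(m[v,300:372])[0]+300
    if len(c):print(v,c.min(),c.max(),len(c))
```

```text
t 14.70 tcp [0.4694 0.1028 0.3576] q [-0.21 -0.13  1.8   0.7   1.3   0.17] F [-0.4  0.6 -1.3] w 0.0223
grasp in frame [159.8 282.3 365.9]
10 rows of dx -0.0176 dy 0.0194 dz -0.0105 ax -1.33 ay 0.03 az 1.54 | total [-196.6  158.3 -121.7] [-13.3   0.3  15.4]
[[0.476, 0.076, 0.354], [0.482, 0.048, 0.35], [0.487, 0.021, 0.347], [0.491, -0.007, 0.343], [0.494, -0.035, 0.34], [0.496, -0.062, 0.336], [0.497, -0.09, 0.333], [0.497, -0.118, 0.329], [0.496, -0.146, 0.325], [0.494, -0.174, 0.322]]
[[351.3, 84.7], [350.3, 107.8], [349.7, 121.2], [348.2, 153.6], [348.0, 158.1], [346.6, 188.6]]
90 358 371 14
96 358 371 14
102 347 371 16
108 347 371 24
114 347 371 23
120 350 371 20
126 358 371 14
132 350 354 5
138 352 354 3
150 346 348 3
156 350 351 2
```

Request:
play_rows --commands '[{"dx": -0.0175,"dy": 0.0195,"dz": -0.0105,"ax": -1.3,"ay": 0,"az": 1.5},{"dx": -0.0175,"dy": 0.0195,"dz": -0.0105,"ax": -1.3,"ay": 0,"az": 1.5},{"dx": -0.0175,"dy": 0.0195,"dz": -0.0105,"ax": -1.3,"ay": 0,"az": 1.5},{"dx": -0.0175,"dy": 0.0195,"dz": -0.0105,"ax": -1.3,"ay": 0,"az": 1.5},{"dx": -0.0175,"dy": 0.0195,"dz": -0.0105,"ax": -1.3,"ay": 0,"az": 1.5}]'

```text
time_s: 15.22
ee_pos: [0.4943, -0.0355, 0.3345]
eef_rot: [-3.133, -0.708, 0.876]
force: [0.2, 0.1, -0.4]
grip_width: 0.0217
```

Request:
play_rows --commands '[{"dx": -0.0175,"dy": 0.0195,"dz": -0.0105,"ax": -1.3,"ay": 0,"az": 1.5},{"dx": -0.0175,"dy": 0.0195,"dz": -0.0105,"ax": -1.3,"ay": 0,"az": 1.5},{"dx": -0.0175,"dy": 0.0195,"dz": -0.0105,"ax": -1.3,"ay": 0,"az": 1.5},{"dx": -0.0175,"dy": 0.0195,"dz": -0.0105,"ax": -1.3,"ay": 0,"az": 1.5},{"dx": 0,"dy": 0,"dz": 0,"ax": 0,"ay": 0,"az": 0}]'

```text
time_s: 15.63
ee_pos: [0.4959, -0.1559, 0.3124]
eef_rot: [-3.121, -0.705, 0.717]
force: [0.4, 0.5, -1.7]
grip_width: 0.0217
```

Run:
```python
from h import *
C=cur();intray(C)
for h in(.33,.26):rows(C,pose(tf(TRAY,[(0,57,0)])[0]+[0,0,h],TRAY[2],41))
```

```text
t 15.63 tcp [ 0.4959 -0.1559  0.3124] q [-0.71  0.07  1.71  0.72  1.34 -0.03] F [ 0.4  0.5 -1.7] w 0.0217
grasp in frame [ 13.1  69.4 320.7]
1 rows of dx -0.0040 dy 0.0122 dz -0.0159 ax -1.85 ay 0.62 az 0.74 | total [ -4.   12.2 -15.9] [-1.8  0.6  0.7]
2 rows of dx -0.0247 dy 0.0066 dz 0.0187 ax -0.92 ay 0.31 az 0.37 | total [-49.4  13.4  37.4] [-1.8  0.6  0.7]
```

Request:
play_rows --commands '[{"dx": -0.012,"dy": 0.005,"dz": 0,"ax": -0.9,"ay": 0.3,"az": 0.3},{"dx": -0.012,"dy": 0.005,"dz": 0.01,"ax": -0.9,"ay": 0.3,"az": 0.4},{"dx": -0.013,"dy": 0.003,"dz": 0.014,"ax": 0,"ay": 0,"az": 0},{"dx": -0.012,"dy": 0,"dz": 0.013,"ax": 0,"ay": 0,"az": 0},{"dx": 0,"dy": 0,"dz": 0,"ax": 0,"ay": 0,"az": 0}]'

```text
time_s: 16.05
ee_pos: [0.4936, -0.1746, 0.2455]
eef_rot: [-3.134, -0.715, 0.692]
force: [-0.4, -0.3, -1.7]
grip_width: 0.0217
```

Run:
```python
from h import *
b=None
s=viewer.camera("scene")[:,:,::-1].copy();cv2.imwrite("pics/s10.png",s)
C=cur();intray(C)
for h in(.26,.225):rows(C,pose(tf(TRAY,[(0,57,0)])[0]+[0,0,h],TRAY[2],41))
P=C[:3,3]-.011*C[:3,2];y=C[:3,1]
pr=proj("scene",[P+[0,0,-.114]+k*y for k in(-.012,0,.012)]);pt=proj("scene",[P+[0,0,-.04]]);print(pr.round(1).tolist(),pt.round(1).tolist())
a=cv2.imread("pics/scene0.png");d=(s.astype(int)-a).mean(2)
c0,v0,v1=int(pr[1,0])-13,int(pt[0,1])-8,int(pr[:,1].max())+10
print("cols from",c0)
for v in range(v0,v1,2):print(v,"".join("%4d"%x for x in d[v,c0:c0+26]))
```

```text
t 16.10 tcp [ 0.494  -0.1748  0.2472] q [-0.75  0.13  1.8   0.76  1.22 -0.15] F [-0.2 -0.5 -1.6] w 0.0216
grasp in frame [ -0.7  56.5 255.5]
1 rows of dx 0.0034 dy -0.0005 dz -0.0030 ax -0.11 ay 0.03 az -0.29 | total [ 3.4 -0.5 -3. ] [-0.1  0.  -0.3]
1 rows of dx -0.0195 dy -0.0003 dz 0.0235 ax -0.11 ay 0.03 az -0.29 | total [-19.5  -0.3  23.5] [-0.1  0.  -0.3]
[[271.6, 288.9], [271.4, 292.8], [271.1, 296.7]] [[270.1, 264.4]]
cols from 258
256   -1  -3  -4  -7  89 120 132 129 128 130 129 131 129 130 129 128 135 172 188 188 189 160  29  -3   0   0
258   -2   0   2   3  -4  -8  51 103 134 132 131 130 130 129 133 133 121 100  84  62  51  19  -4  -3   0   2
260   -1  -2   0   0  -1  -1  -2  -4  26  93 144 133 132 121 111  89  74  61  24  -2  -3   0   0   0  -1  -1
262    1   0   0  -1  -1  -1   0  -1  -2  -6   5 118  83  59  61  46  27  -2  -1  -1   0   0   0   2   0   3
264    1  -1  -3   0   0   0  -1   0   1  -1  -3  26  28  28  29  32  22   2  -2  -1  -1   0   0  -2   0   0
266   -1  -1   0   0  -3   0   1   1   0  -1  -3  22  32  27  25  30  16   0   0  -1   0   0   2   0  -3   0
26
[... 1368 characters left out ...]
65 116  93   8   0   0   2   0  -1  -3   0  -2
294   -1   0   3  13   9  11   8  11  13  11  12  13   7   0  52 111  85   9  -3  -3  -3   1   0   1   2   0
296   11  11  11  11  11  11  11   8  -5  -8   0   1   0  -2  11  72  40  12  12  13  11   9   2   1  -1   0
298   12  12  11  12  12  12  13   0 -11 -12  -1  -1   0   0   7  20   9   3   2  11  16  13   0  -1  -2   0
300   11  12  13  13   5   3   0  -8 -11  -7   0  -1   0   0   1  -1   0   0   0  11  16  12   2  -2   0   3
302   12  13   6  -1  -1  -1   0 -11  -6   6   1   0  -1  -1   0  -2  -1   0  -1  11  17   9   1   1  -3  38
304   -1  -2  -1   0  -1  -2  -1  15  12   4   0   0   0  -1   0   2   0   0  -2  14  15   9   0  -3  21  42
```

The blade tip is 3 mm towards +x of prediction (col 273 vs 271). I'll correct by −3 mm and descend.

Request:
play_rows --commands '[{"dx": -0.0115,"dy": 0,"dz": 0.0095,"ax": 0,"ay": 0,"az": 0},{"dx": -0.0098,"dy": 0,"dz": 0.0113,"ax": 0,"ay": 0,"az": 0},{"dx": -0.0098,"dy": 0,"dz": 0.0113,"ax": 0,"ay": 0,"az": 0},{"dx": 0,"dy": 0,"dz": 0,"ax": 0,"ay": 0,"az": 0},{"dx": 0,"dy": 0,"dz": 0,"ax": 0,"ay": 0,"az": 0}]'

```text
time_s: 16.52
ee_pos: [0.4934, -0.1753, 0.2038]
eef_rot: [-3.139, -0.716, 0.697]
force: [0.6, -0.1, -1.4]
grip_width: 0.0217
```

Run:
```python
from h import *
C=cur();intray(C)
rows(C,pose(tf(TRAY,[(-3,57,0)])[0]+[0,0,.185],TRAY[2],41))
```

```text
t 16.52 tcp [ 0.4934 -0.1753  0.2038] q [-0.75  0.18  1.85  0.79  1.15 -0.23] F [ 0.6 -0.1 -1.4] w 0.0217
grasp in frame [ -1.4  56.6 212.1]
1 rows of dx -0.0190 dy -0.0004 dz 0.0194 ax -0.06 ay -0.04 az -0.11 | total [-19.   -0.4  19.4] [-0.1 -0.  -0.1]
```

Request:
play_rows --commands '[{"dx": -0.0065,"dy": 0,"dz": 0.0065,"ax": 0,"ay": 0,"az": 0},{"dx": -0.0065,"dy": 0,"dz": 0.0065,"ax": 0,"ay": 0,"az": 0},{"dx": -0.0065,"dy": 0,"dz": 0.0065,"ax": 0,"ay": 0,"az": 0},{"dx": 0,"dy": 0,"dz": 0,"ax": 0,"ay": 0,"az": 0},{"dx": 0,"dy": 0,"dz": 0,"ax": 0,"ay": 0,"az": 0}]'

```text
time_s: 16.93
ee_pos: [0.4927, -0.1768, 0.176]
eef_rot: [3.14, -0.717, 0.7]
force: [0.9, -0.5, -0.8]
grip_width: 0.0217
```

Request:
play_rows --commands '[{"dx": -0.004,"dy": 0,"dz": 0.0045,"ax": 0,"ay": 0,"az": 0},{"dx": -0.004,"dy": 0,"dz": 0.0045,"ax": 0,"ay": 0,"az": 0},{"dx": 0,"dy": 0,"dz": 0,"ax": 0,"ay": 0,"az": 0},{"dx": 0,"dy": 0,"dz": 0,"ax": 0,"ay": 0,"az": 0},{"dx": 0,"dy": 0,"dz": 0,"ax": 0,"ay": 0,"az": 0}]'

```text
time_s: 17.35
ee_pos: [0.4927, -0.177, 0.163]
eef_rot: [3.139, -0.717, 0.701]
force: [-0.4, -0.1, -1.8]
grip_width: 0.0211
```

Run:
```python
from h import *
C=cur();intray(C)
g=114.3
rows(C,pose(tf(TRAY,[(-8+19.8,57,0)])[0]+[0,0,.166],TRAY[2],31),4)
```

```text
t 17.35 tcp [ 0.4927 -0.177   0.163 ] q [-0.75  0.24  1.89  0.83  1.09 -0.32] F [-0.4 -0.1 -1.8] w 0.0211
grasp in frame [ -3.1  55.7 171.3]
4 rows of dx 0.0017 dy -0.0003 dz 0.0033 ax 0.02 ay -2.52 az 0.01 | total [ 5.8 -1.4 13.6] [  0.1 -10.1   0. ]
```

Request:
play_rows --commands '[{"dx": 0.0017,"dy": 0,"dz": 0.003,"ax": 0,"ay": -2.5,"az": 0},{"dx": 0.0017,"dy": 0,"dz": 0.003,"ax": 0,"ay": -2.5,"az": 0},{"dx": 0.0017,"dy": 0,"dz": 0.003,"ax": 0,"ay": -2.5,"az": 0},{"dx": 0.0017,"dy": 0,"dz": 0.003,"ax": 0,"ay": -2.5,"az": 0},{"dx": 0,"dy": 0,"dz": 0,"ax": 0,"ay": 0,"az": 0}]'

```text
time_s: 17.77
ee_pos: [0.5029, -0.1696, 0.1583]
eef_rot: [3.138, -0.536, 0.699]
force: [-0.1, 0.3, -1.7]
grip_width: 0.0219
```

Run:
```python
from h import *
C=cur();intray(C)
rows(C,pose(tf(TRAY,[(11.5,57,0)])[0]+[0,0,.1625],TRAY[2],31),4)
```

```text
t 17.77 tcp [ 0.5029 -0.1696  0.1583] q [-0.65  0.24  1.83  0.62  1.03 -0.09] F [-0.1  0.3 -1.7] w 0.0219
grasp in frame [ 11.1  54.9 167.7]
4 rows of dx -0.0006 dy -0.0005 dz 0.0012 ax 0.06 ay 0.07 az -0.01 | total [-2.2 -2.2  4.7] [ 0.2  0.3 -0. ]
```

Request:
play_rows --commands '[{"dx": -0.0007,"dy": -0.0005,"dz": 0.0014,"ax": 0,"ay": 0,"az": 0},{"dx": -0.0007,"dy": -0.0005,"dz": 0.0014,"ax": 0,"ay": 0,"az": 0},{"dx": -0.0007,"dy": 0,"dz": 0.0013,"ax": 0,"ay": 0,"az": 0},{"dx": 0,"dy": 0,"dz": 0,"ax": 0,"ay": 0,"az": 0},{"dx": 0,"dy": 0,"dz": 0,"ax": 0,"ay": 0,"az": 0}]'

```text
time_s: 18.18
ee_pos: [0.5024, -0.1687, 0.1542]
eef_rot: [3.137, -0.542, 0.699]
force: [-0.5, 1.1, 1.9]
grip_width: 0.0217
```

Request:
play_rows --commands '[{"dx": -0.0005,"dy": 0,"dz": 0.0009,"ax": 0,"ay": 0,"az": 0},{"dx": 0,"dy": 0,"dz": 0,"ax": 0,"ay": 0,"az": 0},{"dx": 0,"dy": 0,"dz": 0,"ax": 0,"ay": 0,"az": 0},{"dx": 0,"dy": 0,"dz": 0,"ax": 0,"ay": 0,"az": 0},{"dx": 0,"dy": 0,"dz": 0,"ax": 0,"ay": 0,"az": 0}]'

```text
time_s: 18.6
ee_pos: [0.5025, -0.1693, 0.1541]
eef_rot: [3.137, -0.545, 0.697]
force: [0.2, 1.4, 2.9]
grip_width: 0.0219
```

Run:
```python
from h import *
C=cur();intray(C)
```

```text
t 18.60 tcp [ 0.5025 -0.1693  0.1541] q [-0.65  0.24  1.84  0.63  1.02 -0.1 ] F [0.2 1.4 2.9] w 0.0219
grasp in frame [ 10.9  55.4 163.5]
```

On the floor (tip at about 51 mm, +2.9 N). Release and retreat.

Request:
play_rows --commands '[{"dx": 0,"dy": 0,"dz": 0,"ax": 0,"ay": 0,"az": 0},{"dx": 0,"dy": 0,"dz": 0,"ax": 0,"ay": 0,"az": 0},{"dx": 0,"dy": 0,"dz": 0,"ax": 0,"ay": 0,"az": 0},{"dx": 0,"dy": 0,"dz": 0,"ax": 0,"ay": 0,"az": 0},{"dx": 0,"dy": 0,"dz": -0.005,"ax": 0,"ay": 0,"az": 0}]' --claw 0.5

```text
time_s: 19.02
ee_pos: [0.5, -0.1709, 0.1572]
eef_rot: [3.139, -0.544, 0.697]
force: [-0.1, 0.3, -0.1]
grip_width: 0.0465
```

Request:
play_rows --commands '[{"dx": 0,"dy": 0,"dz": -0.02,"ax": 0,"ay": 0,"az": 0},{"dx": 0,"dy": 0,"dz": -0.03,"ax": 0,"ay": 0,"az": 0},{"dx": 0,"dy": 0,"dz": -0.035,"ax": 0,"ay": 0,"az": 0},{"dx": 0,"dy": 0,"dz": -0.035,"ax": 0,"ay": 0,"az": 0},{"dx": 0,"dy": 0,"dz": -0.035,"ax": 0,"ay": 0,"az": 0}]'

```text
time_s: 19.43
ee_pos: [0.4347, -0.2211, 0.2902]
eef_rot: [-3.131, -0.54, 0.694]
force: [0.2, -0.1, 0.0]
grip_width: 0.0474
```

Request:
play_rows --commands '[{"dx": 0,"dy": 0,"dz": -0.03,"ax": 0,"ay": 0,"az": 0},{"dx": -0.03,"dy": 0.01,"dz": -0.02,"ax": 0,"ay": 0,"az": 0},{"dx": -0.035,"dy": 0.015,"dz": -0.015,"ax": 0,"ay": 0,"az": 0},{"dx": -0.035,"dy": 0.015,"dz": -0.015,"ax": 0,"ay": 0,"az": 0},{"dx": 0,"dy": 0,"dz": 0,"ax": 0,"ay": 0,"az": 0}]'

```text
time_s: 19.85
ee_pos: [0.3576, -0.3396, 0.3189]
eef_rot: [3.134, -0.537, 0.703]
force: [-0.2, 0.2, -0.5]
grip_width: 0.0473
```

Run:
```python
from h import *
C=cur();intray(C)
s=viewer.camera("scene")[:,:,::-1];t=viewer.camera("top")[:,:,::-1]
cv2.imwrite("pics/s11.png",s);cv2.imwrite("pics/t11.png",t)
O=np.zeros((600,800,3),np.uint8)
a=cv2.resize(s[100:400,200:470],None,fx=1.75,fy=1.75,interpolation=cv2.INTER_CUBIC);O[:a.shape[0],:a.shape[1]]=a
b=cv2.resize(t[150:350,160:420],(325,250));O[:250,475:]=b
c=cv2.resize(s[230:360,240:310],None,fx=2.6,fy=2.6,interpolation=cv2.INTER_CUBIC);O[255:255+c.shape[0],490:490+c.shape[1]]=c
cv2.imwrite("pics/o7.png",O)
```

```text
t 19.85 tcp [ 0.3576 -0.3396  0.3189] q [-1.11  0.13  1.57  0.52  1.57 -0.27] F [-0.2  0.2 -0.5] w 0.0473
grasp in frame [-209.6   18.4  328.3]
```

View pics/o7.png

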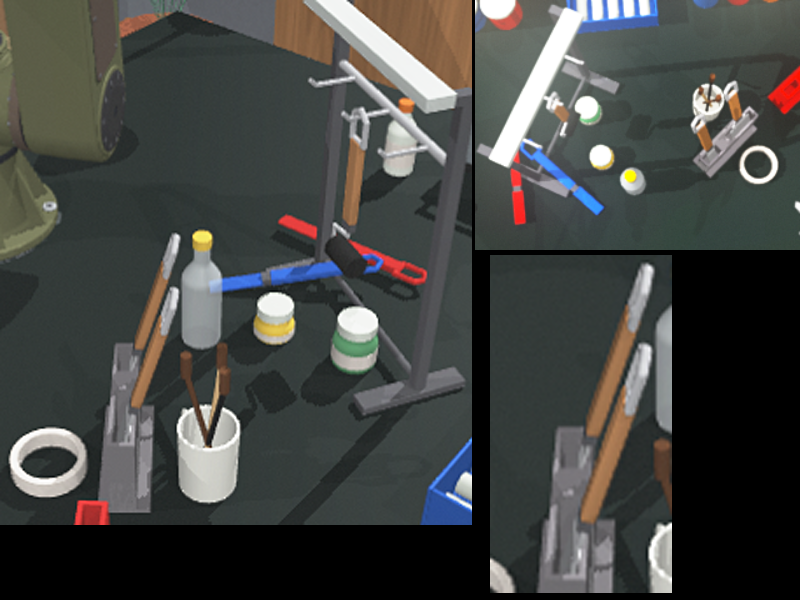

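Picture 12: both knives stand in their compartments ((155,300) narrow, (160,345) wide), the roller hangs at (352,180), and the gripper is clear. The blue and red look-alikes lie toppled at (300,265). I'll run one numeric check that the listed objects haven't moved, and when the look-alikes began to tip, then hand in.

Run:
```python
import cv2,numpy as np
R=lambda f:cv2.imread("pics/"+f)
a,b=R("top0.png"),R("t11.png")
for n,(x,y,r) in dict(bottle=(286,291,11),jarlow=(261,276,12),jartall=(251,238,14),mug=(346,236,16),tape=(387,282,18)).items():
    P=b[y-r-5:y+r+6,x-r-5:x+r+6];m=cv2.matchTemplate(P,a[y-r:y+r+1,x-r:x+r+1],cv2.TM_CCOEFF_NORMED);_,v,_,l=cv2.minMaxLoc(m);print(n,"shift px",l[0]-5,l[1]-5,round(v,2))
for f in("scene0.png","s1.png","s2.png"):
    h=cv2.cvtColor(R(f),cv2.COLOR_BGR2HSV)[140:245,300:372];
    for c,m in(("red",((h[...,0]<5)|(h[...,0]>175))&(h[...,1]>150)),("blue",(abs(h[...,0].astype(int)-112)<10)&(h[...,1]>150))):
        v,u=np.nonzero(m);print(f,c,len(v),"top",(u[v==v.min()].mean()+300,v.min()+140) if len(v) else None,"bottom",(u[v==v.max()].mean()+300,v.max()+140) if len(v) else None)
from station import workorder
print(workorder.hand_in())
```

```text
bottle shift px 0 0 1.0
jarlow shift px 0 0 1.0
jartall shift px 0 0 0.97
mug shift px 0 0 0.84
tape shift px 0 0 1.0
scene0.png red 515 top (np.float64(361.0), np.int64(147)) bottom (np.float64(354.0), np.int64(232))
scene0.png blue 320 top (np.float64(319.5), np.int64(169)) bottom (np.float64(318.0), np.int64(228))
s1.png red 452 top (np.float64(362.5), np.int64(148)) bottom (np.float64(359.0), np.int64(220))
s1.png blue 38 top (np.float64(320.5), np.int64(169)) bottom (np.float64(318.0), np.int64(228))
s2.png red 0 top None bottom None
s2.png blue 226 top (np.float64(324.0), np.int64(234)) bottom (np.float64(352.6666666666667), np.int64(244))
the job is handed in; nothing more can be done
None
```

Both knives are standing blade-down in the right compartments of the grey tray, wide first and then narrow, and the job is handed in. One thing went wrong: two look-alikes in the scene fell over during the job.

- **Placing:** Each knife was lowered until it touched the tray floor, at about 3 N and the expected height, and only then released. Both lean about 15° towards the tray's +x side, and the wide knife is clear of the brushes in the mug.
- **Last checks:** The roller is still on its hook and the gripper is clear of everything. The bottle, jars, mug and tape show no shift in the top picture; the mug matched least well (0.84), probably because the knives now partly cover it. The robot clock stood at about 20 s when I handed in.
- **Look-alikes fallen:** The blue and red look-alike knives were standing upright near the rack and toppled between 1.8 and 2.7 s, while the arm was approaching the wide knife. Red was about 0.2 m from the gripper and no force showed at the wrist. A link of the arm could still have touched blue, which the wrist sensor would not feel, so I can't say what caused it. I left them lying flat on the table by the rack and did not try to stand them up.

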